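# Change the plaster mould in the hold-down stand

### The arm

A 7-joint arm with a two-finger parallel gripper is mounted at the origin on a cart in front of the work surface, level with it; the furniture and walls round the work are solid. World frame = base frame: x ahead of the robot, y to its left, z up, the work surface at z = 0. Lengths are in mm, angles in rad, forces in N, time in s.
With the tool pointing down it reaches from about 425 to 875 mm from the base axis. Payload 8.4 kg.
Tool frame: the origin (TCP) lies between the finger pads; the fingertips stand 11 mm ahead of it and the grasp point (between the pads) lies 8 mm behind it; x points along the fingers, z is the direction in which the jaws open and shut, and the axes are right-handed (so a half turn about x gives the same grasp; the last joint's range is limited). The gripper opens to 85 mm and grips with 20 to 120 N. Pads are 22 mm wide; open, the fingers measure 114 mm over their backs; the gripper's body (76 mm by 85 mm) begins 54 mm behind the grasp point. The pads swing forward as they close: fully open they stand 13 mm farther back than shut.
Start: joints at [1.181, 0.333, 0.04, 1.465, -0.013, 1.343, -0.059], TCP at [186.345, -622.686, 207.508] pointing down, gripper open.
Joint ranges: [-2.58, 2.58], [-0.38, 2.09], [-1.3, 1.39], [0.25, 2.4], [-1.5, 4.64], [0.08, 2.09], [-2.65, 2.65]. Speed limits (rad/s): [2.22, 2.22, 2.79, 2.79, 3.14, 3.14, 3.14].

### API

Orientations are given as a unit quaternion [w, x, y, z].
In Python, from workcell import observe, vision, ticket gives the robot as it stands.
- The arm moves only by the tool arm_command, never from a script. Its argument "motion" is a list of rows, each an object with "gripper": the opening, from 0 (shut) to 1 (fully open); "translation": the shift along the world's x, y, z in m, a list of three; "twist": the turn about the world's z in rad. A call has 1 to 10 rows; each row shifts and turns the commanded pose from where the row before left it; what a row does not reach is not made up. A row lasts 1/10 s, in which the tool goes at most 50 mm and 8.59 degrees, less where a joint would pass 70% of its speed; a pose out of reach is approached as far as the arm can. A call is refused whole if a number of a shift passes 0.05 or a number of a turn 0.15, either way. A call with a gripper value outside its range is refused whole. The fingers move at their own pace and stop on an object; the grip force is fixed at half the most. Time passes only in rows, so rows that do not move let the fingers close. It gives the time, the measured TCP pose, the force and the opening at its end, in the units of the state.
- observe(): the state, without advancing time (a new reading comes with each control period).
- vision.capture(name): name is "scene" or "top"; returns a dict with "image" (400x640x3 uint8, blue, green, red), "z_map" (400x640 float32, mm along the optical axis (not along the pixel's ray), 0 where there is no reading), "intrinsics" (3x3 intrinsics, pixels), "dist_coeffs" ([k1, k2, p1, p2, k3] as OpenCV has them; the pictures are not rectified), "R" (3x3) and "t" (3): a world point X has camera coordinates R X + t. Camera axes: x right, y down, z forward; pixel columns grow to the right and rows downward; lengths in mm; the calibration is good to about 2 mm. A picture is of the moment at which its call begins.
- ticket.job_done(): hands the job in, once; it reports no verdict.
Trained networks look in the newest picture that a camera, given by its name, has taken for a name from the list of things; names that differ only in an ending like _2 or _b are one class to them, and where a whole thing is asked for, a point or a joint stands for the part that bears it (a point fixed in the world has none). Each returns a list of dicts, best first, with "score" (0 to 1); they miss things now and then, are a little off and sometimes report something else, mostly with a low value. They report only what shows in the picture. A call takes as long as a camera call.
- vision.search_frame(camera, thing): "box" ([left, top, right, bottom] in pixels, round what is visible of it).
- vision.masks_of(camera, thing): "region" (400x640 bool, what is visible of it) and "box" ([left, top, right, bottom] in pixels, round what is visible of it).
- vision.place_of(camera, thing): "uv" ([column, row] in pixels: a listed point, or the origin of a listed thing).
The state is a dict: "clock": time; "joints": joint angles; "qd": joint speeds; "tau": joint torques, N m; "ee_pos": TCP position; "orientation": TCP orientation; "wrist_force": force on the tool from outside, world axes, zero at the start; "torque": the same for the moment, N m; "grip_width": finger opening in mm.
Only numpy, scipy, OpenCV 4.12 (cv2) and the standard library are available. Lean on these libraries where they do the work, as an engineer would, in place of code of your own. Each camera call takes 0.05 s, during which the arm holds its last target.

### The job

Change the plaster mould in the hold-down stand: swing the stand's side lever fully up to free the mould, draw that mould out from under the presser and stand it upright on the wooden ware board, then slide the other mould, which stands near the front of the bench, upright between the guide rails up to the end stop and swing the lever fully down so that the pad clamps it. Lift the presser before you move its mould, set the moulds down gently without dropping or toppling them, and leave the egg cup, tile, wooden rib, loop tool and tall beaker where they are.

Things in the scene. Friction and masses are not known exactly. Their poses are not given: they have to be found in the camera images.
- stand: Fixed grey hold-down stand. Origin: centre of its underside; x runs from the open front to the back, y to the lever's side, z up. Base 230 (x) x 100 (y) x 12 mm. Column at x = 83 to 113. Its head overhangs the bed at x = 22 to 113, y = -28 to 28, z = 128 to 174 mm, so a mould must be drawn out and put in along x with little lift until its end is clear of the head.
- bed (a point): Where the centre of a mould's underside belongs: on the base plate (stand x = -30, y = 0, z = 12 mm), mould long side along the stand's x. Guide rails along x either side, inner faces 24 mm from the middle line, from stand x = -50 to 56, tops at z = 24; end stop face at stand x = 58, top at z = 34 mm.
- lever_arm (a joint): Lever hinge on the head's +y side: 0 = fully down, 1.15 = fully up; it stays where left. Axis: the stand's x through lever_pivot; at value j the lever points to (y, z) = (cos(j - 0.55), sin(j - 0.55)) in the stand's frame. Geared to the presser: 22.6 mm lift per rad. Friction about 0.3 N m; pressing the last part down takes about 6 N at the grip.
- lever_pivot (a point): Point on the lever's hinge axis, in the middle of the lever's thickness; in the stand's frame at x = 66, y = 42, z = 150 mm.
- lever_grip (a point): Middle of the lever's black round hand grip (16 mm diameter, 51 mm long over its round ends, along the lever), 100 mm from lever_pivot. It moves with the lever; the lever's outer end is 26 mm farther out. The steel arm between is 10 mm thick.
- presser_pad: Sprung round rubber pad under the head, 26 mm diameter, at stand x = 40, y = 0; origin: centre of its lower face. It springs 4 mm farther down when free and presses a mould with about 8 N when the lever is fully down. Lever fully up: its face is at stand z = 106 mm, 22 mm above the top of a mould on the bed.
- mould_old: Two-part cream plaster mould, the one clamped in the stand at the start. It stands on its long edge: 37 mm thick (its x; the grippable faces lie at x = -14 and +18), 166 mm long (its y), 72 mm high (its z); origin: centre of the underside. About 0.42 kg. Grip it across the thickness.
- mould_new: The second, identical plaster mould (same size, axes and origin), standing upright on the bench top left or right of the stand, within reach (not the mould-like block far off at the back right). Its two ends are alike for this job.
- ware_board: Fixed plain wooden board on battens, 200 mm (x) by 140 mm (y), top 20 mm above the bench; origin: centre of its underside. An egg cup stands on its +y side; the strip on its -y side is free for the old mould, long side along the board's x.
- egg_cup: Small white porcelain cup, 48 mm diameter, 42 mm high, standing on the board; origin: centre of its underside. Leave it alone.
- test_tile: Flat cream tile 60 x 42 x 8 mm lying beyond the far end of mould_new; origin: centre of its underside. Leave it alone.
- wood_rib: Kidney-shaped wooden rib 94 x 41 x 6 mm lying in front of the stand; origin: centre of its underside. Leave it alone.
- loop_tool: Wooden-handled loop tool 150 x 24 x 14 mm lying in front of the stand; origin: centre of its underside, long side along its y. Leave it alone.
- white_beaker: White beaker 66 mm diameter, 150 mm tall, standing at the back right of the stand; origin: centre of its underside. Leave it alone.

How it is judged (in metres and radians):
On the way, in this order (a step that is already met when the one before it is completed fails the run):
1. the lever is swung up while the old mould still stands in the stand (value of joint lever_arm above 1 rad and distance of mould_old from where it was at the start of the episode below 0.02 m), for 0.2 s.
2. the old mould stands released on the ware board (x of mould_old in the frame of ware_board between -0.07 and 0.07 m and y of mould_old in the frame of ware_board between -0.06 and 0.06 m and z of mould_old in the frame of ware_board between 0.014 and 0.026 m and angle between mould_old's own z axis and vertical below 0.1 rad and contact force between the fingers and mould_old below 0.3 N and linear speed of mould_old below 0.02 m/s), for 0.2 s.
3. the new mould stands released between the guides at the end stop, the lever still up (x of mould_new in the frame of stand between -0.045 and -0.018 m and y of mould_new in the frame of stand between -0.012 and 0.012 m and z of mould_new in the frame of stand between 0.007 and 0.018 m and angle between mould_new's own z axis and vertical below 0.08 rad and angle between the y axis of mould_new and the x axis of stand, either way round below 0.12 rad and contact force between the fingers and mould_new below 0.3 N and linear speed of mould_new below 0.02 m/s and value of joint lever_arm above 0.9 rad), for 0.2 s.
4. the lever is swung down and the pad clamps the new mould (value of joint lever_arm below 0.12 rad and contact force between presser_pad and mould_new above 2 N), for 0.2 s.
At the end, for the whole second after the job is handed in: Lever within 0.12 rad of fully down, pad pressing the new mould with over 2 N; new mould upright on the bed, centre 18-45 mm in front of the stand's origin, within 12 mm of its middle line and 0.12 rad; old mould upright on the board, centre within 70 x 60 mm of its centre; both at rest (all of step 4 and x of mould_new in the frame of stand between -0.045 and -0.018 m and y of mould_new in the frame of stand between -0.012 and 0.012 m and z of mould_new in the frame of stand between 0.007 and 0.018 m and angle between mould_new's own z axis and vertical below 0.08 rad and angle between the y axis of mould_new and the x axis of stand, either way round below 0.12 rad and x of mould_old in the frame of ware_board between -0.07 and 0.07 m and y of mould_old in the frame of ware_board between -0.06 and 0.06 m and z of mould_old in the frame of ware_board between 0.014 and 0.026 m and angle between mould_old's own z axis and vertical below 0.1 rad and linear speed of each of mould_old, mould_new below 0.02 m/s); the robot touches nothing.
It fails at once if a mould is toppled (angle between any of mould_old, mould_new's own z axis and vertical above 0.5 rad).
It fails at once if a mould is dropped (falls free of the fingers by more than about 10 mm) ((contact force between the fingers and mould_old below 0.1 N and linear speed of mould_old above 0.45 m/s) or (contact force between the fingers and mould_new below 0.1 N and linear speed of mould_new above 0.45 m/s)).
It fails at once if the egg cup, tile, rib, loop tool or beaker is pushed more than 30 mm from its place (distance of any of egg_cup, test_tile, wood_rib, loop_tool, white_beaker from where it was at the start of the episode above 0.03 m).
It also fails if it takes over 72 s, if anything falls off the work surface, if the arm or the gripper's body presses on something with over 40 N, if the wrist force passes 120 N, or if a joint passes its speed limit or range.

## Working session

There is one attempt and no reset: what is moved stays moved. The work goes in short steps, Python scripts to look and compute and a tool call to move; the robot and the scene stay as the last step left them, time stands still between calls to the robot, and variables do not carry over. Pictures are saved under pics/ and viewed, and the job is handed in when it is done.

Besides the shell and the picture viewer there is one more tool, called as name(argument=value, ...), one argument or row to a line, values as JSON. arm_command: Moves the arm, as the interface text tells. Its arguments: {"type":"object","properties":{"motion":{"type":"array","items":{"type":"object","properties":{"gripper":{"type":"number"},"translation":{"type":"array","items":{"type":"number"}},"twist":{"type":"number"}}}}},"required":["motion"]}

```bash
ls; mkdir -p pics
python3 - <<'E'
from workcell import observe, vision, ticket
import cv2
s=observe(); print({k:s[k] for k in s})
for n in ("scene","top"):
    c=vision.capture(n); cv2.imwrite(f"pics/{n}0.png",c["image"]); print(n,c["intrinsics"],c["dist_coeffs"],c["R"],c["t"])
E
```

```text
pics
{'clock': 0.0, 'joints': array([ 1.18078244,  0.33390141,  0.03985949,  1.46628983, -0.01338485,
        1.34328532, -0.05851683]), 'qd': array([-0.00049233, -0.00095835, -0.00036235,  0.00083651, -0.0005764 ,
        0.00055669, -0.00171842]), 'tau': array([-7.99426307e-04, -6.58569932e+01,  1.36494912e+00, -4.05551934e+01,
        1.67432916e-02,  1.26627480e-02, -4.56081722e-06]), 'ee_pos': array([ 186.20573563, -622.23792627,  206.61814825]), 'orientation': array([ 0.56668428,  0.42258755,  0.56765014, -0.42197395]), 'wrist_force': array([-0.27403081, -0.33586544, -0.74203655]), 'torque': array([ 0.0041048 ,  0.04438444, -0.0007557 ]), 'grip_width': 85.54519602117381}
scene [[509.24405767   0.         321.23957718]
 [  0.         509.24405767 204.12962176]
 [  0.           0.           1.        ]] [0.04062091 0.         0.         0.         0.        ] [[-0.71494388 -0.69913243 -0.00831166]
 [-0.28959079  0.30691835 -0.90660813]
 [ 0.63639015 -0.64576696 -0.42189171]] [333.92277192 277.12636396 934.96752909]
top [[436.75296988   0.         315.62094871]
 [  0.         436.75296988 194.95144461]
 [  0.           0.           1.        ]] [-0.02647445  0.          0.          0.          0.        ] [[-0.00355997 -0.99982948 -0.01811984]
 [-0.99687443  0.00497835 -0.07884533]
 [ 0.07892209  0.01778251 -0.99672217]] [-101.39442605  574.65051194 1117.80914108]
```

View pics/scene0.png

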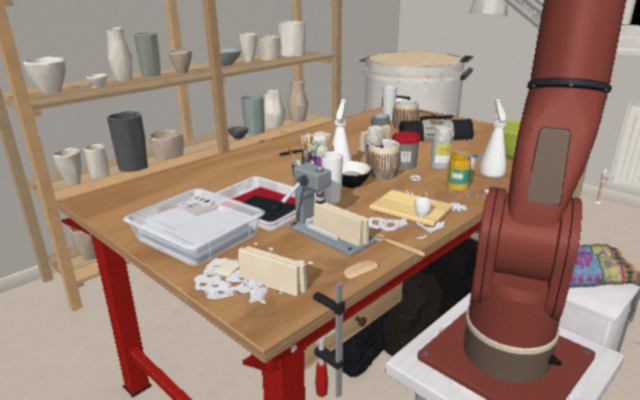

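View pics/top0.png

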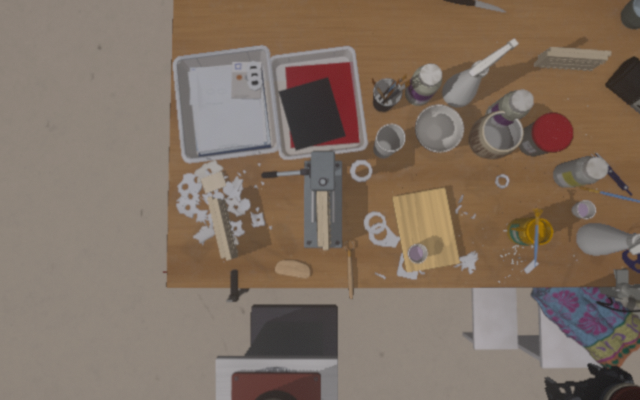

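```bash
cat > h.py <<'E'
import numpy as np, cv2
from workcell import observe, vision, ticket
def cap(n):
    c=vision.capture(n); return c
def cloud(c,mask=None,rng=None):
    z=c["z_map"]; m=(z>0)
    if mask is not None: m&=mask
    v,u=np.nonzero(m)
    p=cv2.undistortPoints(np.stack([u,v],1).astype(float)[:,None],c["intrinsics"],c["dist_coeffs"])[:,0]
    d=z[v,u]
    P=np.c_[p*d[:,None],d]
    return (P-c["t"])@c["R"], np.c_[u,v]
def onplane(c,uv,h):
    p=cv2.undistortPoints(np.array([[uv]],float),c["intrinsics"],c["dist_coeffs"])[0,0]
    R=c["R"];C=-R.T@c["t"]; d=R.T@np.array([p[0],p[1],1]); return C+d*(h-C[2])/d[2]
def proj(c,X):
    return cv2.projectPoints(np.array(X,float).reshape(-1,3),cv2.Rodrigues(c["R"])[0],c["t"],c["intrinsics"],c["dist_coeffs"])[0][:,0]
E
python3 - <<'E'
from h import *
np.set_printoptions(precision=1,suppress=True)
for n in ("top","scene"):
    c=cap(n)
    P,uv=cloud(c); m=(abs(P[:,2])<8)&(P[:,0]>420)&(P[:,0]<700)&(abs(P[:,1])<300); print(n,"table z",np.median(P[m,2]))
    for t in ["stand","mould_old","mould_new","ware_board","egg_cup","test_tile","wood_rib","loop_tool","white_beaker","lever_grip","lever_pivot","presser_pad","bed"]:
        try:
            k=vision.masks_of(n,t)
        except Exception as e: k=[];print(t,e)
        pl=vision.place_of(n,t)
        print(t,[(round(q["score"],2),np.round(q["uv"],1).tolist()) for q in pl[:2]])
        for q in k[:2]:
            P,_=cloud(c,q["region"])
            print("   ",round(q["score"],2),q["box"],"n",len(P),"lo",np.percentile(P,2,axis=0),"hi",np.percentile(P,98,axis=0))
E
```

```text
top table z -0.0070716226161679115
stand [(0.68, [324.1, 202.7]), (0.26, [294.0, 267.0])]
    0.82 [261.8, 148.2, 341.3, 246.4] n 2824 lo [ 449.1 -169.4    7.7] hi [662.7  -5.2 177.5]
mould_old [(0.92, [322.8, 215.1])]
    0.85 [315.5, 190.3, 333.2, 246.2] n 762 lo [ 441.6 -138.8   17.5] hi [ 576.5 -105.2   87.6]
mould_new [(0.96, [224.9, 226.5])]
    0.6 [203.5, 194.3, 242.4, 259.6] n 1103 lo [417.  105.    0.4] hi [564.1 166.2  75.1]
ware_board [(0.93, [422.5, 227.8])]
    0.77 [394.2, 190.6, 458.6, 270.8] n 3833 lo [ 387.2 -461.9   15.3] hi [ 580.7 -315.7   24.3]
    0.61 [259.4, 167.3, 310.1, 177.2] n 294 lo [612.7 -91.2  -1.6] hi [649.3  26.  162.6]
egg_cup [(0.83, [406.8, 253.5])]
    0.66 [405.2, 243.2, 427.6, 263.4] n 291 lo [ 403.  -379.6   36.1] hi [ 444.8 -335.7   63.6]
test_tile [(0.65, [216.9, 181.8])]
    0.76 [200.6, 168.5, 229.3, 193.1] n 357 lo [589.7 140.2   3.3] hi [637.4 199.   13. ]
wood_rib [(0.71, [293.5, 267.3])]
    0.95 [274.3, 259.2, 308.4, 278.6] n 476 lo [363.4 -83.    1.5] hi [404.9   0.6   9.4]
loop_tool [(0.46, [350.5, 267.5]), (0.32, [304.5, 174.2])]

[... 2312 characters left out ...]
, 281.1])]
    0.58 [375.6, 240.0, 425.0, 258.8] n 238 lo [ 305.7 -202.1   -3. ] hi [ 438.5 -178.7   12.8]
white_beaker [(0.69, [331.0, 203.7]), (0.69, [274.1, 281.7])]
lever_grip [(0.84, [273.1, 209.9])]
    0.83 [269.4, 181.1, 307.0, 215.3] n 262 lo [606.1 -90.6  85.1] hi [623.8  27.8 158. ]
lever_pivot [(0.78, [301.3, 179.1])]
    0.64 [218.2, 260.0, 240.8, 277.5] n 263 lo [580.3 145.4  -0.8] hi [629.  200.7   8.9]
presser_pad [(0.59, [318.0, 202.2])]
    0.57 [317.4, 198.2, 330.3, 203.8] n 50 lo [ 577.1 -128.5   82.4] hi [ 594.2 -108.8   96.4]
bed [(0.81, [339.7, 233.9]), (0.45, [410.8, 210.6])]
    0.55 [269.8, 164.2, 377.3, 258.2] n 2800 lo [ 436.2 -157.1   -0.6] hi [660.5  11.4 172.5]
```

Run:
```python
from h import *
np.set_printoptions(precision=1,suppress=True)
C={n:cap(n) for n in("top","scene")}
for n,c in C.items():
    P,uv=cloud(c)
    def sel(b,z0,z1): 
        m=(P[:,0]>b[0])&(P[:,0]<b[1])&(P[:,1]>b[2])&(P[:,1]<b[3])&(P[:,2]>z0)&(P[:,2]<z1); return P[m]
    for nm,b,z0,z1 in [("head",(540,700,-180,-80),160,185),("old top",(430,600,-145,-95),78,92),("new top",(390,590,90,190),64,80),("board",(360,600,-480,-300),14,27),("cup",(390,460,-390,-320),45,70),("lever",(590,660,-75,40),85,170),("basepl",(430,700,-190,-50),7,17),("colr",(430,700,-190,-50),20,28)]:
        Q=sel(b,z0,z1)
        if len(Q)<10: print(n,nm,len(Q)); continue
        med=np.median(Q[:,2]); R=cv2.minAreaRect(Q[:,:2].astype(np.float32))
        mu=Q[:,:2].mean(0); w,V=np.linalg.eigh(np.cov(Q[:,:2].T)); a=V[:,1]; a=a if a[0]>0 else -a
        print(n,nm,len(Q),"z",med,"rect",np.array(R[0]),np.array(R[1]),R[2],"mean",mu,"pcaang",np.degrees(np.arctan2(a[1],a[0])), "lo",np.percentile(Q,3,axis=0),"hi",np.percentile(Q,97,axis=0))
for n,(x0,y0,x1,y1,k) in {"top":(160,120,470,300,2.5),"scene":(180,150,470,310,2.7)}.items():
    im=C[n]["image"][y0:y1,x0:x1]; cv2.imwrite(f"pics/{n}_z.png",cv2.resize(im,None,fx=k,fy=k,interpolation=cv2.INTER_CUBIC))
```

```text
top head 974 z 173.3017073488652 rect [ 620.8 -115.4] [66.5 90.2] 89.55403137207031 mean [ 620.1 -121.6] pcaang -0.39392983826968997 lo [ 578.  -148.3  167.1] hi [662.9 -96.1 178.3]
top old top 611 z 83.69712353290475 rect [ 508.  -122.8] [143.4  29.3] 1.7053329944610596 mean [ 509.2 -121.5] pcaang 1.8420737339835351 lo [ 443.9 -134.8   79.7] hi [ 575.6 -108.3   87.4]
top new top 710 z 71.43196385328095 rect [491.2 135.4] [165.5  30.8] 13.969498634338379 mean [490.5 135.9] pcaang 14.772546345017561 lo [419.4 110.9  65.2] hi [563.2 162.1  75.3]
top board 3878 z 19.915361098842798 rect [ 484.2 -389.3] [200.6 141.8] 9.769793510437012 mean [ 488.5 -390.4] pcaang 15.421778159241851 lo [ 389.6 -459.    15.8] hi [ 578.2 -318.4   24. ]
top cup 115 z 58.32002370025068 rect [ 424.9 -357.5] [47.9 44.8] 89.75174713134766 mean [ 423.5 -362.5] pcaang -64.71853427122205 lo [ 402.7 -380.3   45.7] hi [ 447.3 -334.6   63.4]
top lever 211 z 117.60791022439422 rect [619.2 -22.7] [104.1  16.1] 88.75440216064453 mean [619.4 -19.4] pcaang 89.76692510569795 lo [612.9 -72.5  97.1] hi [626.3  25.9 155.9]
top 
[... 1135 characters left out ...]
05 rect [ 423.3 -356.6] [45.8 53.4] 53.675724029541016 mean [ 422.1 -356.2] pcaang -55.77216438736894 lo [ 398.5 -379.8   45.9] hi [ 445.  -332.2   60.3]
scene lever 241 z 113.67579639152005 rect [615.3 -21.6] [ 19.1 106.2] 1.11983323097229 mean [613.2 -19.5] pcaang -89.16978255378072 lo [607.7 -73.1  87.6] hi [621.   28.4 155.1]
scene basepl 754 z 10.224010692204056 rect [ 558.5 -120.4] [261.  119.3] 4.557223320007324 mean [534.3 -92.8] pcaang 5.915845291812293 lo [ 435.1 -154.7    7.5] hi [683.5 -69.9  16.4]
scene colr 273 z 23.526305770067193 rect [ 557.9 -114.9] [252.6  69.9] 9.684578895568848 mean [ 546.2 -104.7] pcaang 2.9458866915077078 lo [ 434.6 -131.2   20.2] hi [656.9 -89.5  27.8]
```

View pics/top_z.png

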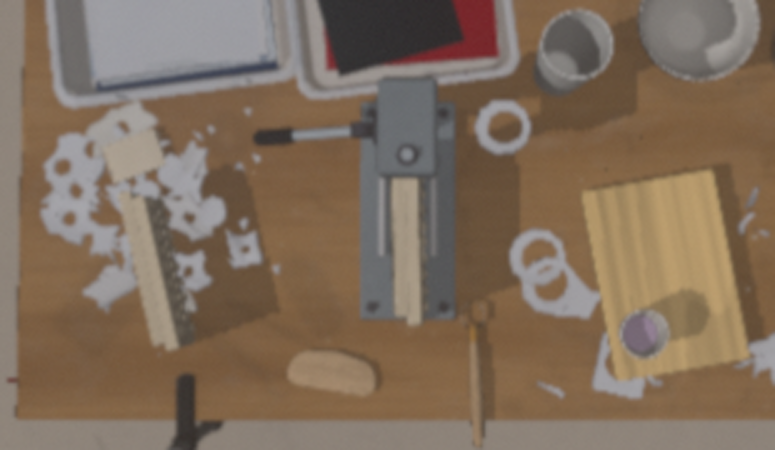

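View pics/scene_z.png

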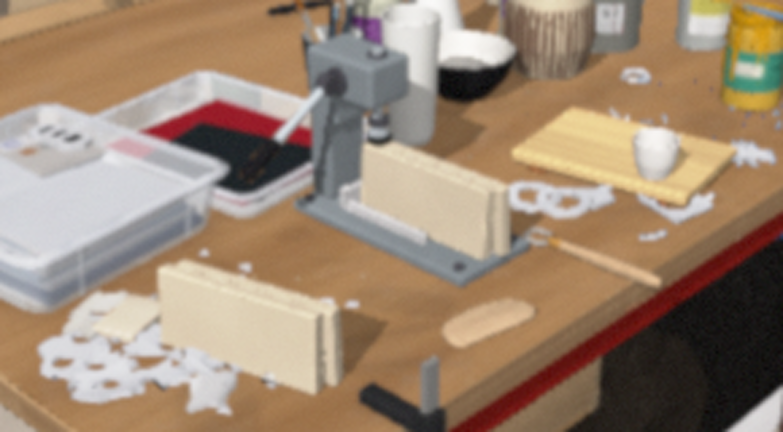

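Run:
```python
from h import *
np.set_printoptions(precision=1,suppress=True)
t=cap("top"); s=cap("scene")
z=lambda p:(160+p[0]/2.5,120+p[1]/2.5)
for nm,p,h in [("FL",(361,318),12),("FR",(455,318),12),("BL",(361,102),12),("BR",(455,102),12),("headFL",(378,173),174),("headFR",(436,176),174),("headBL",(381,78),174),("headBR",(437,78),174),("railL",(380,256),24),("railR",(434,256),24),("leverend",(255,136),84),("gripin",(291,133),111)]:
    print("top",nm,onplane(t,z(p),h))
zs=lambda p:(180+p[0]/2.7,150+p[1]/2.7)
for nm,p,h in [("F L",(462,278),12),("BL",(298,199),12),("headtopFL",(376,70),174),("headBL",(309,43),174)]: print("scene",nm,onplane(s,zs(p),h))
for n,c in (("top",t),("scene",s)):
    P,_=cloud(c); m=(P[:,0]>640)&(P[:,0]<760)&(P[:,1]>-75)&(P[:,1]<60)&(P[:,2]>0); print("tray z",np.percentile(P[m,2],[50,90,98,100]), "x min of >20",P[m&(P[:,2]>20),0].min())
    # base left edge in cloud; lever fit
    # grip points: dark
    pts=[]
    m=(P[:,0]>600)&(P[:,0]<640)&(P[:,1]>-20)&(P[:,1]<40)&(P[:,2]>70)&(P[:,2]<150)
    Q=P[m]
    for y in range(-20,40,8):
        q=Q[(Q[:,1]>=y)&(Q[:,1]<y+8)]
        if len(q): print(y+4,len(q),"x",np.percentile(q[:,0],[3,50,97]),"ztop",np.percentile(q[:,2],[10,50,95]))
```

```text
top FL [438.4 -73.9  12. ]
top FR [ 438.1 -171.9   12. ]
top BL [665.9 -74.3  12. ]
top BR [ 665.3 -173.8   12. ]
top headFL [575.3 -96.6 174. ]
top headFR [ 572.3 -149.   174. ]
top headBL [662.2 -99.6 174. ]
top headBR [ 661.8 -150.6  174. ]
top railL [502.7 -94.2  24. ]
top railR [ 502.5 -150.2   24. ]
top leverend [621.1  28.   84. ]
top gripin [620.4 -10.8 111. ]
scene F L [432.3 -69.4  12. ]
scene BL [656.7 -73.2  12. ]
scene headtopFL [560.5 -90.5 174. ]
scene headBL [657.9 -96.2 174. ]
tray z [12.7 61.9 66.  69.2] x min of >20 669.6838650613846
-16 14 x [615.3 618.7 624.4] ztop [114.1 116.4 120.1]
-8 19 x [613.7 618.1 625.3] ztop [109.2 114.3 116.7]
0 19 x [613.1 618.6 625.9] ztop [108.2 111.7 116.4]
8 21 x [612.3 618.8 626.9] ztop [103.2 106.5 111.2]
16 21 x [613.  619.2 627.4] ztop [ 97.7 101.4 107.7]
24 17 x [613.5 619.5 625.5] ztop [ 94.7  99.4 102.1]
32 3 x [618.3 620.3 623. ] ztop [95.1 95.9 98.1]
tray z [31.8 59.7 62.6 64.7] x min of >20 662.8882193300765
-16 13 x [611.6 613.1 618.8] ztop [109.8 113.4 116.4]
-8 14 x [607.2 613.3 617.4] ztop [107.1 110.8 115.2]
0 26 x [607.  610.6 620.6] ztop [101.5 107.2 113.2]
8 19 x [606.8 611.6 622.1] ztop [ 94.7 102.8 107.2]
16 25 x [607.9 610.4 619.4] ztop [ 90.7  99.4 105.1]
24 24 x [607.7 611.6 617.6] ztop [84.8 92.6 97.9]
32 11 x [608.8 615.8 619.6] ztop [87.8 91.2 94.7]
```

arm_command(
  motion=[
    {"gripper": 1,"translation": [0.02,0.03,0.02],"twist": 0.06},
    {"gripper": 0.8,"translation": [0.025,0.037,0.02],"twist": 0.075},
    {"gripper": 0.5,"translation": [0.025,0.037,0.02],"twist": 0.075},
    {"gripper": 0.5,"translation": [0.025,0.037,0.0],"twist": 0.075},
    {"gripper": 0.5,"translation": [0.025,0.037,0.0],"twist": 0.075},
    {"gripper": 0.5,"translation": [0.025,0.037,0.0],"twist": 0.075},
    {"gripper": 0.5,"translation": [0.025,0.037,0.0],"twist": 0.075},
    {"gripper": 0.5,"translation": [0.025,0.037,0.0],"twist": 0.075},
    {"gripper": 0.5,"translation": [0.025,0.037,0.0],"twist": 0.075},
    {"gripper": 0.5,"translation": [0.025,0.037,0.0],"twist": 0.075},
  ],
)

```text
clock: 4.0
ee_pos: [432.0, -258.1, 267.8]
orientation: [0.682, 0.189, 0.681, -0.189]
wrist_force: [0.8, -0.5, -0.1]
grip_width: 42.7
```

arm_command(
  motion=[
    {"gripper": 0.5,"translation": [0.026,0.038,0.0],"twist": 0.077},
    {"gripper": 0.5,"translation": [0.026,0.038,0.0],"twist": 0.077},
    {"gripper": 0.5,"translation": [0.026,0.038,0.0],"twist": 0.077},
    {"gripper": 0.5,"translation": [0.026,0.038,0.0],"twist": 0.077},
    {"gripper": 0.5,"translation": [0.026,0.038,0.0],"twist": 0.077},
    {"gripper": 0.5,"translation": [0.026,0.038,-0.01],"twist": 0.077},
    {"gripper": 0.5,"translation": [0.028,0.036,-0.03],"twist": 0.077},
    {"gripper": 0.5,"translation": [0,0,-0.04],"twist": 0},
    {"gripper": 0.5,"translation": [0,0,-0.03],"twist": 0},
    {"gripper": 0.5,"translation": [0,0,0],"twist": 0},
  ],
)

```text
clock: 5.0
ee_pos: [610.4, 1.1, 155.6]
orientation: [0.704, 0.002, 0.71, -0.002]
wrist_force: [-0.5, -0.6, -0.2]
grip_width: 42.9
```

```bash
cat > pic.py <<'E'
import sys
from h import *
np.set_printoptions(precision=1,suppress=True)
tag=sys.argv[1]; x0,y0,x1,y1=map(int,sys.argv[3].split(',')); n=sys.argv[2]; c=cap(n)
k=min(780/(x1-x0),580/(y1-y0)); np.savez(f"{tag}.npz",**c)
cv2.imwrite(f"pics/{tag}.png",cv2.resize(c["image"][y0:y1,x0:x1],None,fx=k,fy=k,interpolation=cv2.INTER_CUBIC)); print("scale",k)
s=observe(); print(s["clock"],s["ee_pos"],s["orientation"],s["joints"],s["wrist_force"],s["grip_width"])
E
python3 pic.py s1 scene 220,100,400,260; python3 pic.py t1 top 240,120,360,260
```

```text
scale 3.625
5.05 [611.9   1.  158.7] [ 0.7  0.   0.7 -0. ] [ 0.4  0.3 -0.6  1.6  0.2  1.3 -0.2] [-0.1 -0.5  0.4] 42.482670861170654
scale 4.142857142857143
5.1 [613.1   1.1 160.7] [ 0.7  0.   0.7 -0. ] [ 0.4  0.3 -0.6  1.6  0.2  1.3 -0.2] [ 0.4 -0.1  0.6] 42.40491940625624
```

View pics/s1.png

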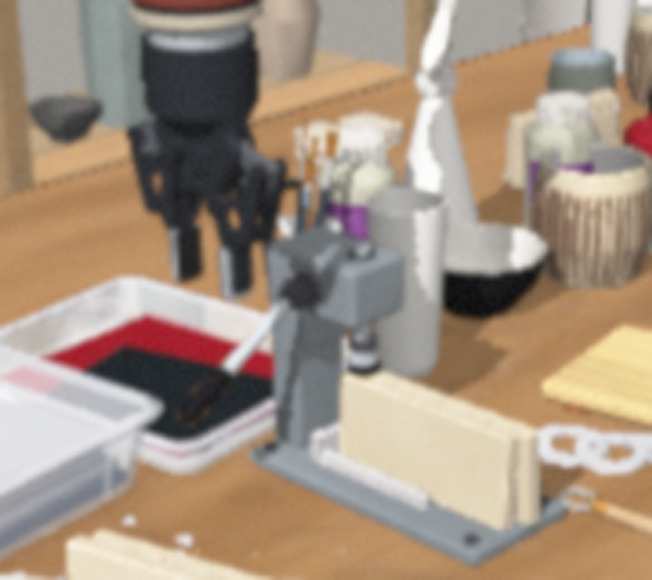

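View pics/t1.png

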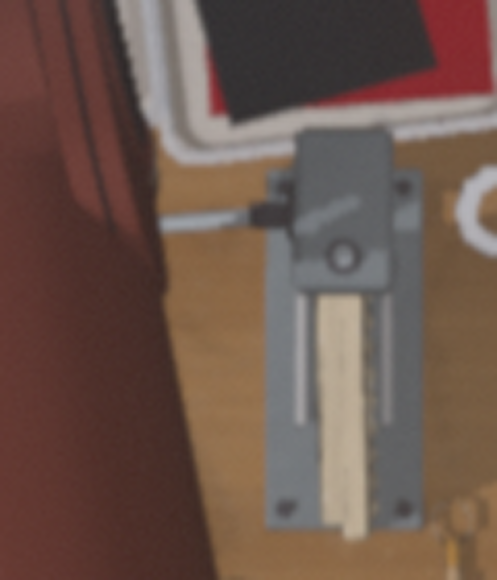

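Run:
```python
from h import *
c=np.load("s1.npz")
f=lambda X:((proj(c,X)-[220,100])*3.625).round(1).tolist()
print(f([611.9,1,150]),f([611.9-21-5,1,150]),f([611.9+26,1,150]),f([611.9,1,147]))
for S in([550,-121],[552,-123],[547,-118.5]):
    print(S,"FLcorner",f([S[0]-115,S[1]+50,12]),"BL",f([S[0]+115,S[1]+50,12]),"grip",f([S[0]+66,S[1]+127.3,97.7]),"headFL top",f([S[0]+22,S[1]+28,174]),f([S[0]+22,S[1]-28,174]))
P,uv=cloud(c)
m=(P[:,2]>140)&(P[:,2]<200)&(P[:,1]>-30)&(P[:,1]<30)&(P[:,0]>560)&(P[:,0]<660)
print(m.sum());Q=P[m]
for z in range(140,200,8):
    q=Q[(Q[:,2]>=z)&(Q[:,2]<z+8)]
    if len(q): print(z,len(q),q.min(0).round(),q.max(0).round())
```

```text
[[212.4, 325.1]] [[238.0, 335.6]] [[187.5, 314.9]] [[212.6, 329.1]]
[550, -121] FLcorner [[473.8, 552.2]] BL [[245.6, 445.9]] grip [[206.1, 394.9]] headFL top [[350.5, 270.0]] [[405.7, 249.0]]
[552, -123] FLcorner [[473.6, 550.1]] BL [[245.8, 444.2]] grip [[206.3, 393.1]] headFL top [[350.5, 268.5]] [[405.6, 247.5]]
[547, -118.5] FLcorner [[474.7, 555.1]] BL [[245.8, 448.3]] grip [[206.2, 397.3]] headFL top [[351.1, 272.1]] [[406.3, 250.9]]
129
172 7 [581.  -8. 178.] [634.   6. 180.]
180 39 [576.  -7. 181.] [637.  14. 188.]
188 57 [573.  -7. 188.] [646.  16. 196.]
196 26 [574.  -8. 196.] [643.  16. 200.]
```

arm_command(
  motion=[
    {"gripper": 0.5,"translation": [0,0,0],"twist": 0},
    {"gripper": 0.5,"translation": [0,0,0],"twist": 0},
  ],
)

```text
clock: 5.3
ee_pos: [614.1, 1.1, 162.2]
orientation: [0.708, 0.002, 0.706, -0.002]
wrist_force: [0.1, -0.7, 0.8]
grip_width: 42.7
```

```bash
python3 pic.py s2 scene 220,100,400,260
python3 - <<'E'
from h import *
c=np.load("s2.npz")
s=observe();X=s["ee_pos"]
f=lambda X:((proj(c,X)-[220,100])*3.625).round(1).tolist()
print(X,f(X),f(X-[0,0,11]),s["orientation"])
P,uv=cloud(c)
m=(P[:,2]>120)&(P[:,2]<200)&(P[:,1]>-30)&(P[:,1]<30)&(P[:,0]>560)&(P[:,0]<660)
Q=P[m]
for z in range(120,200,8):
    q=Q[(Q[:,2]>=z)&(Q[:,2]<z+8)]
    if len(q): print(z,len(q),q.min(0).round(),q.max(0).round())
E
```

```text
scale 3.625
5.35 [613.9   1.1 161.9] [ 0.7  0.   0.7 -0. ] [ 0.4  0.3 -0.6  1.6  0.2  1.3 -0.2] [-0.1 -1.1  0.7] 42.865945917795116
[613.90359958   1.14097386 161.93252068] [[209.6, 308.2]] [[210.3, 323.1]] [ 0.70808506  0.00219409  0.70611974 -0.00237577]
120 7 [607. -29. 121.] [618. -20. 125.]
184 31 [583. -11. 185.] [641.  15. 192.]
192 54 [577.  -9. 192.] [649.  15. 200.]
```

View pics/s2.png

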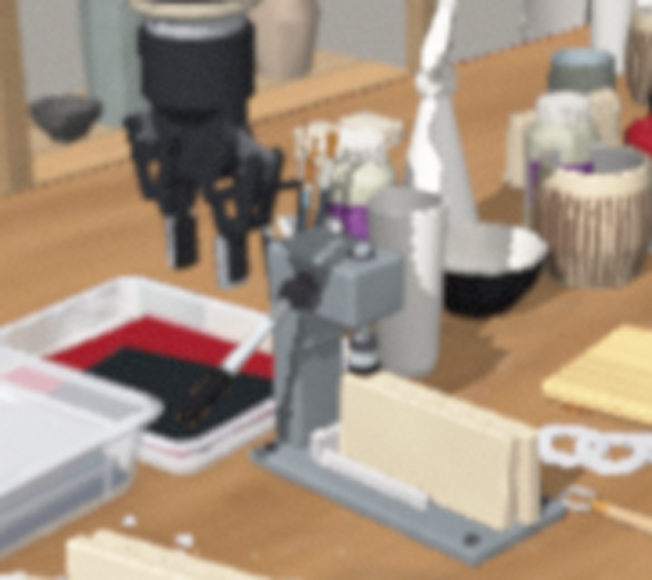

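arm_command(
  motion=[
    {"gripper": 0.5,"translation": [0.002,0.004,-0.02],"twist": 0},
    {"gripper": 0.5,"translation": [0,0,-0.02],"twist": 0},
    {"gripper": 0.5,"translation": [0,0,-0.02],"twist": 0},
    {"gripper": 0.5,"translation": [0,0,0],"twist": 0},
    {"gripper": 0.5,"translation": [0,0,0],"twist": 0},
  ],
)

```text
clock: 5.85
ee_pos: [615.4, 5.3, 101.0]
orientation: [0.707, 0.002, 0.707, -0.002]
wrist_force: [0.7, 0.9, 0.1]
grip_width: 42.7
```

```bash
python3 pic.py s3 scene 240,130,340,230
python3 - <<'E'
from h import *
c=np.load("s3.npz")
P,uv=cloud(c)
m=(P[:,2]>70)&(P[:,2]<200)&(P[:,1]>-30)&(P[:,1]<40)&(P[:,0]>560)&(P[:,0]<660)
Q=P[m]
for z in range(72,200,8):
    q=Q[(Q[:,2]>=z)&(Q[:,2]<z+8)]
    if len(q): print(z,len(q),q.min(0).round(),q.max(0).round())
E
```

```text
scale 5.8
5.9 [615.8   5.3 101.6] [ 0.7  0.   0.7 -0. ] [ 0.4  0.4 -0.6  1.7  0.2  1.2 -0.3] [0.3 0.  0.2] 42.7712482806615
80 8 [609.  21.  80.] [620.  29.  87.]
88 33 [607.   9.  88.] [622.  31.  96.]
96 37 [605.  -9.  96.] [626.  24. 104.]
104 32 [605. -17. 105.] [622.  12. 112.]
120 20 [586.  -7. 123.] [640.  18. 128.]
128 43 [580.  -4. 129.] [644.  19. 136.]
136 52 [577.  -4. 136.] [643.  20. 144.]
144 56 [577.  -7. 144.] [641.  20. 152.]
152 57 [576.  -7. 152.] [652.  22. 160.]
160 43 [576.  -4. 160.] [655.  20. 168.]
168 76 [560.  -6. 169.] [659.  22. 176.]
176 85 [560.  -7. 176.] [659.  24. 184.]
184 62 [561.  -3. 184.] [660.  24. 192.]
192 70 [561.  -7. 192.] [659.  26. 200.]
```

View pics/s3.png

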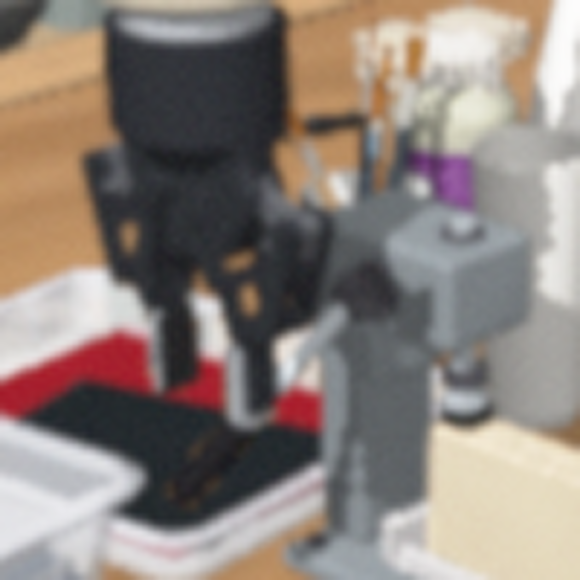

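arm_command(
  motion=[
    {"gripper": 0.5,"translation": [0,0,-0.02],"twist": 0},
    {"gripper": 0.5,"translation": [0,0,-0.015],"twist": 0},
    {"gripper": 0.5,"translation": [0,0,-0.008],"twist": 0},
    {"gripper": 0.5,"translation": [0,0,0],"twist": 0},
    {"gripper": 0.3,"translation": [0,0,0],"twist": 0},
    {"gripper": 0.0,"translation": [0,0,0],"twist": 0},
    {"gripper": 0.0,"translation": [0,0,0],"twist": 0},
    {"gripper": 0.0,"translation": [0,0,0],"twist": 0},
  ],
)

```text
clock: 6.7
ee_pos: [617.7, 5.7, 58.7]
orientation: [0.709, 0.002, 0.705, -0.002]
wrist_force: [8.5, 1.8, -2.9]
grip_width: 14.0
```

```bash
python3 pic.py s4 scene 240,130,340,230
```

```text
scale 5.8
6.75 [617.7   5.7  58.7] [ 0.7  0.   0.7 -0. ] [ 0.4  0.4 -0.6  1.7  0.3  1.1 -0.3] [ 8.9  1.  -1.9] 14.613009068092829
```

View pics/s4.png

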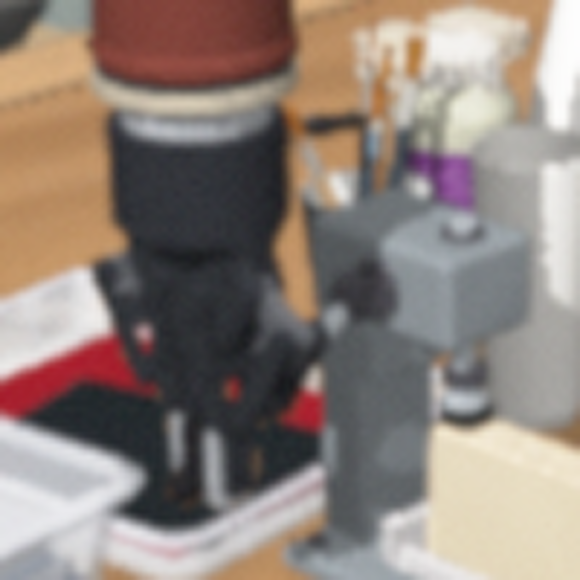

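arm_command(
  motion=[
    {"gripper": 0,"translation": [0,0.007,0.013],"twist": 0},
    {"gripper": 0,"translation": [0,0.005,0.014],"twist": 0},
    {"gripper": 0,"translation": [0,0.0026,0.015],"twist": 0},
    {"gripper": 0,"translation": [0,0.0004,0.015],"twist": 0},
    {"gripper": 0,"translation": [0,-0.002,0.015],"twist": 0},
    {"gripper": 0,"translation": [0,-0.004,0.0145],"twist": 0},
    {"gripper": 0,"translation": [0,-0.006,0.0135],"twist": 0},
    {"gripper": 0,"translation": [0,-0.005,0.0085],"twist": 0},
    {"gripper": 0,"translation": [0,0,0],"twist": 0},
    {"gripper": 0,"translation": [0,0,0],"twist": 0},
  ],
)

```text
clock: 7.75
ee_pos: [617.5, 0.2, 166.8]
orientation: [0.709, 0.002, 0.705, -0.004]
wrist_force: [9.9, -6.5, -2.4]
grip_width: 14.1
```

```bash
python3 pic.py s5 scene 240,100,380,240
```

```text
scale 4.142857142857143
7.8 [617.5   0.2 166.8] [ 0.7  0.   0.7 -0. ] [ 0.4  0.3 -0.6  1.6  0.2  1.3 -0.2] [ 9.1 -7.3 -3.7] 13.552706331035072
```

View pics/s5.png

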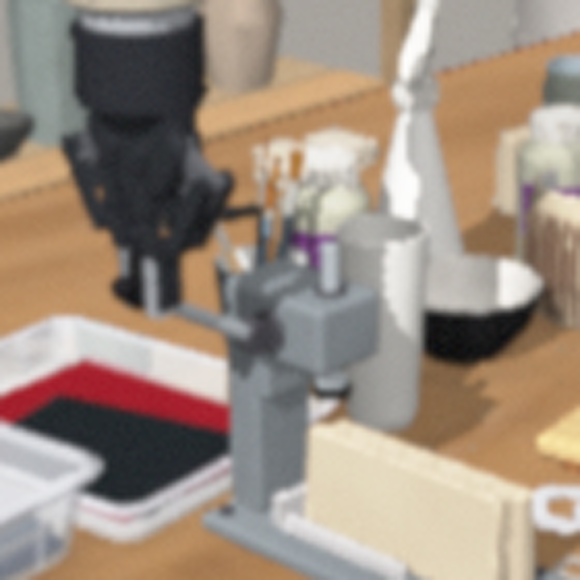

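arm_command(
  motion=[
    {"gripper": 0,"translation": [0,-0.002,0.004],"twist": 0},
    {"gripper": 0,"translation": [0,-0.001,0.002],"twist": 0},
    {"gripper": 0.5,"translation": [0,0,0],"twist": 0},
    {"gripper": 0.5,"translation": [0,0,0],"twist": 0},
    {"gripper": 0.5,"translation": [0,0,0.02],"twist": 0},
    {"gripper": 0.6,"translation": [0,0,0.03],"twist": 0},
    {"gripper": 1,"translation": [-0.005,0,0.03],"twist": -0.1},
    {"gripper": 1,"translation": [-0.02,-0.02,0],"twist": -0.13},
    {"gripper": 1,"translation": [-0.02,-0.02,0],"twist": -0.13},
    {"gripper": 1,"translation": [-0.02,-0.02,0],"twist": -0.13},
  ],
)

```text
clock: 8.8
ee_pos: [549.3, -59.6, 252.2]
orientation: [0.685, 0.175, 0.685, -0.175]
wrist_force: [-0.6, 0.4, 0.8]
grip_width: 85.5
```

arm_command(
  motion=[
    {"gripper": 1,"translation": [-0.01,-0.02,0],"twist": -0.13},
    {"gripper": 1,"translation": [-0.01,-0.02,0],"twist": -0.13},
    {"gripper": 1,"translation": [-0.01,-0.01,0],"twist": -0.13},
    {"gripper": 1,"translation": [-0.01,-0.01,0],"twist": -0.13},
    {"gripper": 1,"translation": [0,0,0],"twist": -0.13},
    {"gripper": 1,"translation": [0,0,0],"twist": -0.13},
    {"gripper": 1,"translation": [0,0,0],"twist": -0.13},
    {"gripper": 1,"translation": [0,0,0],"twist": -0.13},
    {"gripper": 1,"translation": [0,0,0],"twist": 0},
  ],
)

```text
clock: 9.7
ee_pos: [510.0, -119.1, 252.0]
orientation: [0.508, 0.492, 0.508, -0.491]
wrist_force: [-0.3, -0.9, -0.1]
grip_width: 85.5
```

```bash
python3 pic.py s6 scene 240,100,400,260
```

```text
scale 3.625
9.75 [ 510.  -119.2  251.9] [ 0.5  0.5  0.5 -0.5] [ 0.5  0.1 -0.4  1.7  0.   1.4 -1.4] [-0.1 -0.4 -0. ] 85.49825864016513
```

View pics/s6.png

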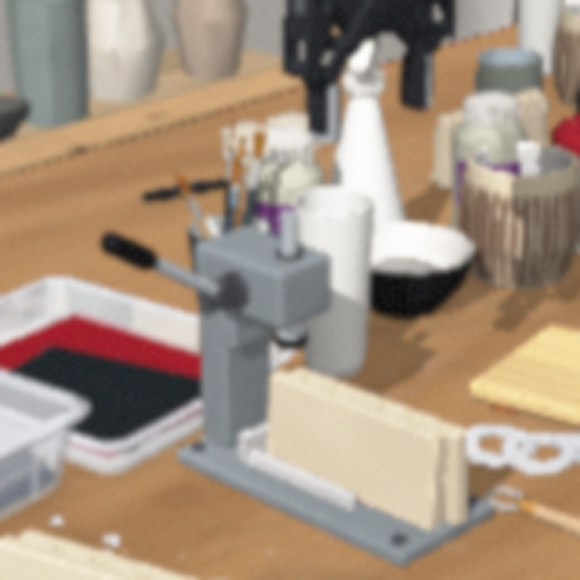

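Run:
```python
from h import *
c=np.load("s6.npz")
P,uv=cloud(c)
m=(P[:,2]>130)&(P[:,2]<260)&(P[:,1]>-80)&(P[:,1]<60)&(P[:,0]>590)&(P[:,0]<640)
Q=P[m]
for y in range(-80,50,10):
    q=Q[(Q[:,1]>=y)&(Q[:,1]<y+10)]
    if len(q): print(y+5,len(q),q[:,0].mean().round(),np.percentile(q[:,2],[5,50,95]).round())
```

```text
-75 33 612.0 [140. 150. 159.]
-65 18 613.0 [145. 156. 163.]
-55 11 613.0 [158. 163. 169.]
-45 13 612.0 [165. 172. 177.]
-35 14 613.0 [170. 176. 181.]
-25 17 613.0 [178. 185. 191.]
-15 9 610.0 [189. 197. 200.]
-5 24 610.0 [190. 198. 206.]
5 27 611.0 [194. 205. 214.]
15 22 611.0 [204. 212. 221.]
25 24 614.0 [207. 214. 219.]
```

arm_command(
  motion=[
    {"gripper": 1,"translation": [0,-0.002,-0.04],"twist": 0},
    {"gripper": 1,"translation": [0,0,-0.04],"twist": 0},
    {"gripper": 1,"translation": [0,0,-0.04],"twist": 0},
    {"gripper": 1,"translation": [0,0,-0.04],"twist": 0},
    {"gripper": 1,"translation": [0,0,-0.03],"twist": 0},
    {"gripper": 1,"translation": [0,0,0],"twist": 0},
    {"gripper": 1,"translation": [0,0,0],"twist": 0},
  ],
)

```text
clock: 10.45
ee_pos: [510.3, -121.5, 62.3]
orientation: [0.509, 0.491, 0.509, -0.49]
wrist_force: [-0.1, 0.0, 1.3]
grip_width: 84.9
```

```bash
python3 pic.py s7 scene 240,100,400,260;python3 - <<'E'
from h import *
c=np.load("s7.npz")
P,uv=cloud(c)
m=(P[:,2]>20)&(P[:,2]<140)&(P[:,1]>-100)&(P[:,1]<-50)&(P[:,0]>480)&(P[:,0]<540)
Q=P[m]
for z in range(20,130,5):
    q=Q[(Q[:,2]>=z)&(Q[:,2]<z+5)]
    if len(q): print(z,len(q),q.min(0).round(),q.max(0).round())
E
```

```text
scale 3.625
10.5 [ 511.1 -121.7   63.3] [ 0.5  0.5  0.5 -0.5] [ 0.5  0.2 -0.4  1.9  0.1  1.  -1.5] [ 0.8 -0.4  0. ] 85.30485172114156
20 19 [500. -97.  20.] [537. -88.  24.]
95 6 [499. -76.  97.] [514. -71. 100.]
100 7 [497. -77. 101.] [510. -66. 105.]
105 15 [496. -80. 105.] [513. -64. 109.]
110 19 [496. -79. 110.] [514. -64. 115.]
115 15 [496. -78. 115.] [513. -63. 119.]
120 15 [496. -80. 120.] [512. -61. 125.]
125 19 [495. -78. 125.] [513. -62. 129.]
```

View pics/s7.png

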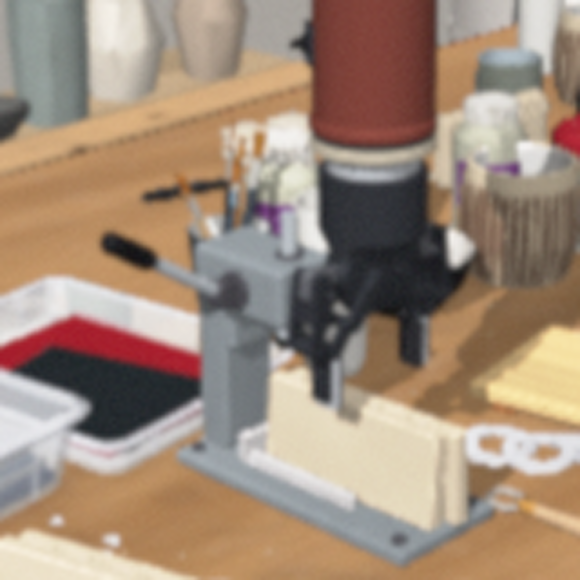

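arm_command(
  motion=[
    {"gripper": 1,"translation": [-0.006,0,-0.02],"twist": 0},
    {"gripper": 1,"translation": [0,0,-0.02],"twist": 0},
    {"gripper": 1,"translation": [0,0,0],"twist": 0},
    {"gripper": 0.6,"translation": [0,0,0],"twist": 0},
    {"gripper": 0.3,"translation": [0,0,0],"twist": 0},
    {"gripper": 0.2,"translation": [0,0,0],"twist": 0},
    {"gripper": 0.2,"translation": [0,0,0],"twist": 0},
    {"gripper": 0,"translation": [0,0,0],"twist": 0},
    {"gripper": 0,"translation": [0,0,0],"twist": 0},
  ],
)

```text
clock: 11.4
ee_pos: [504.7, -122.1, 22.7]
orientation: [0.509, 0.491, 0.508, -0.491]
wrist_force: [-2.5, -0.3, 7.4]
grip_width: 26.7
```

```bash
python3 pic.py s8 scene 240,100,400,260
```

```text
scale 3.625
11.45 [ 504.7 -122.    22.7] [ 0.5  0.5  0.5 -0.5] [ 0.5  0.3 -0.4  2.   0.1  0.9 -1.5] [-2.  -0.3  7.4] 27.56121970872457
```

View pics/s8.png

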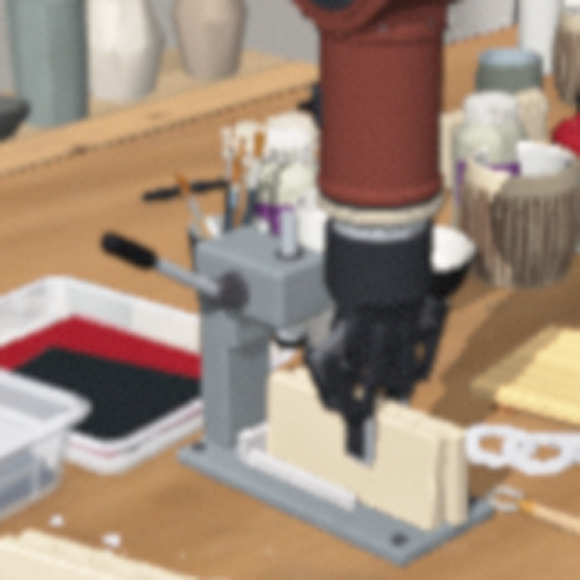

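arm_command(
  motion=[
    {"gripper": 0,"translation": [0,0,0.005],"twist": 0},
    {"gripper": 0,"translation": [0,0,0.002],"twist": 0},
    {"gripper": 0,"translation": [-0.01,0,0],"twist": 0},
    {"gripper": 0,"translation": [-0.015,0,0],"twist": 0},
    {"gripper": 0,"translation": [-0.015,0,0],"twist": 0},
    {"gripper": 0,"translation": [-0.01,0,0.0],"twist": 0},
    {"gripper": 0,"translation": [-0.005,0,0.0],"twist": 0},
    {"gripper": 0,"translation": [-0.002,0,0.015],"twist": 0},
  ],
)

```text
clock: 12.25
ee_pos: [444.8, -121.5, 42.1]
orientation: [0.507, 0.491, 0.51, -0.492]
wrist_force: [0.5, 0.5, -4.7]
grip_width: 27.2
```

```bash
python3 pic.py s9 scene 240,100,400,260
```

```text
scale 3.625
12.3 [ 447.  -121.8   45.3] [ 0.5  0.5  0.5 -0.5] [ 0.6  0.1 -0.4  2.1  0.1  0.9 -1.4] [ 1.7  0.3 -3.3] 27.01461719025177
```

View pics/s9.png

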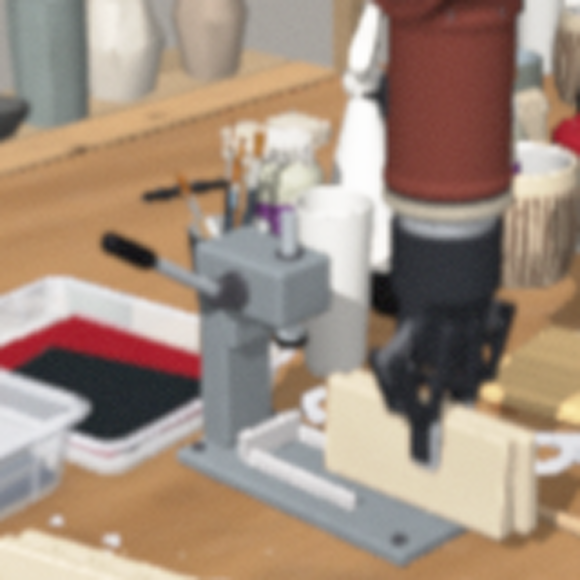

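arm_command(
  motion=[
    {"gripper": 0,"translation": [0,0,0.03],"twist": 0},
    {"gripper": 0,"translation": [0,-0.02,0.03],"twist": 0.02},
    {"gripper": 0,"translation": [0.004,-0.035,0],"twist": 0.02},
    {"gripper": 0,"translation": [0.004,-0.035,0],"twist": 0.02},
    {"gripper": 0,"translation": [0.004,-0.035,0],"twist": 0.02},
    {"gripper": 0,"translation": [0.005,-0.035,0],"twist": 0.02},
    {"gripper": 0,"translation": [0.005,-0.035,0],"twist": 0.02},
    {"gripper": 0,"translation": [0.005,-0.035,0],"twist": 0.02},
    {"gripper": 0,"translation": [0.005,-0.035,0],"twist": 0},
    {"gripper": 0,"translation": [0,-0.02,0],"twist": 0},
  ],
)

```text
clock: 13.3
ee_pos: [478.9, -410.1, 102.8]
orientation: [0.542, 0.455, 0.541, -0.455]
wrist_force: [-0.1, -0.3, -4.9]
grip_width: 27.1
```

arm_command(
  motion=[
    {"gripper": 0,"translation": [0,-0.012,0],"twist": 0},
    {"gripper": 0,"translation": [0,0,0],"twist": 0},
    {"gripper": 0,"translation": [0,0,0],"twist": 0},
    {"gripper": 0,"translation": [0,0,0],"twist": 0},
  ],
)

```text
clock: 13.7
ee_pos: [479.6, -416.9, 103.6]
orientation: [0.542, 0.454, 0.542, -0.454]
wrist_force: [0.0, 0.3, -5.1]
grip_width: 26.9
```

```bash
python3 pic.py s10 scene 340,120,500,260; python3 pic.py t10 top 380,170,480,290
```

```text
scale 4.142857142857143
13.75 [ 479.6 -417.1  103.7] [ 0.5  0.5  0.5 -0.5] [ 0.8  0.4 -0.2  1.6  0.1  1.1 -0.8] [-0.2 -0.1 -4.9] 26.694932549955617
scale 4.833333333333333
13.8 [ 479.5 -417.4  103.8] [ 0.5  0.5  0.5 -0.5] [ 0.8  0.4 -0.2  1.6  0.1  1.1 -0.8] [ 0.2  0.5 -4.6] 27.069634995752235
```

View pics/s10.png

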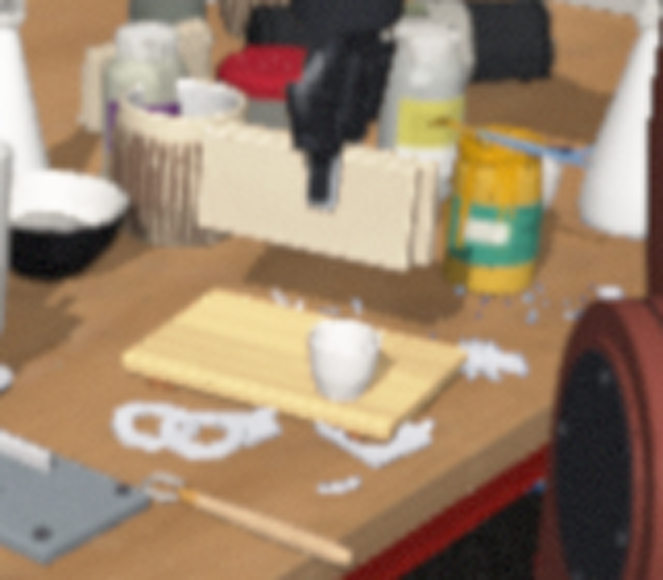

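View pics/t10.png

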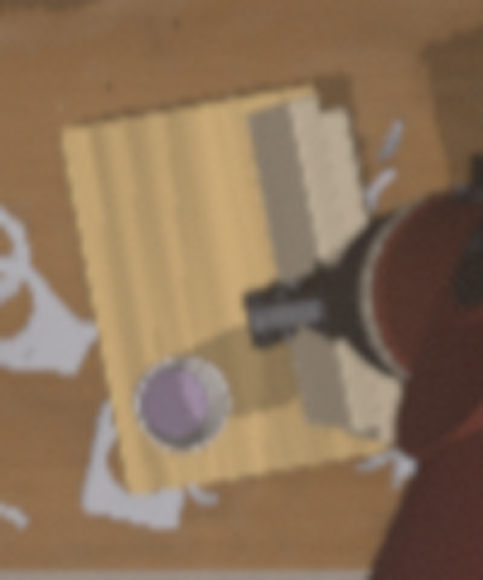

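arm_command(
  motion=[
    {"gripper": 0,"translation": [0,-0.008,-0.01],"twist": 0},
    {"gripper": 0,"translation": [0,0,-0.02],"twist": 0},
    {"gripper": 0,"translation": [0,0,-0.02],"twist": 0},
    {"gripper": 0,"translation": [0,0,-0.01],"twist": 0},
    {"gripper": 0,"translation": [0,0,-0.006],"twist": 0},
    {"gripper": 0,"translation": [0,0,0],"twist": 0},
    {"gripper": 0,"translation": [0,0,0],"twist": 0},
  ],
)

```text
clock: 14.5
ee_pos: [479.5, -427.1, 38.3]
orientation: [0.542, 0.454, 0.541, -0.454]
wrist_force: [0.2, -0.5, -4.5]
grip_width: 26.4
```

```bash
python3 pic.py s11 scene 340,120,500,260
python3 - <<'E'
from h import *
c=np.load("s11.npz")
P,uv=cloud(c)
th=np.radians(10); ax=np.array([np.cos(th),np.sin(th)]); ay=np.array([-ax[1],ax[0]])
d=P[:,:2]-[483.5-3,-389+2]; L=np.c_[d@ax,d@ay]
m=(P[:,2]>10)&(P[:,2]<130)&(abs(L[:,0])<140)&(L[:,1]>-90)&(L[:,1]<5)
Q=np.c_[L[m],P[m,2]]
for z in range(12,124,6):
    q=Q[(Q[:,2]>=z)&(Q[:,2]<z+6)]
    if len(q): print(z,len(q),q.min(0).round(),q.max(0).round())
E
```

```text
scale 4.142857142857143
14.55 [ 479.6 -427.2   38.6] [ 0.5  0.5  0.5 -0.5] [ 0.8  0.5 -0.2  1.7  0.1  1.  -0.8] [ 0.4  1.4 -4.9] 26.87459697065906
12 206 [-100.  -75.   12.] [99.  5. 18.]
18 177 [-101.  -67.   18.] [98.  5. 22.]
24 42 [-80. -50.  25.] [ 86. -17.  30.]
30 81 [-80. -49.  30.] [ 87. -16.  36.]
36 87 [-81. -52.  36.] [ 85. -17.  42.]
42 115 [-81. -45.  42.] [ 85. -15.  48.]
48 100 [-81. -44.  48.] [ 88. -16.  54.]
54 106 [-80. -44.  54.] [ 84. -17.  60.]
60 108 [-80. -44.  60.] [ 84. -15.  66.]
66 105 [-80. -48.  66.] [ 84. -10.  72.]
72 112 [-80. -49.  72.] [85. -7. 78.]
78 109 [-79. -48.  78.] [83. -7. 84.]
84 111 [-78. -48.  84.] [86. -8. 90.]
90 116 [-79. -51.  90.] [87. -5. 96.]
96 152 [-79. -59.  96.] [ 80.  -5. 102.]
102 18 [-22. -75. 102.] [  4.   5. 108.]
108 30 [-22. -82. 108.] [  3.   5. 114.]
114 27 [-25. -85. 114.] [  0.   4. 120.]
120 19 [-24. -82. 120.] [  2. -12. 126.]
```

View pics/s11.png

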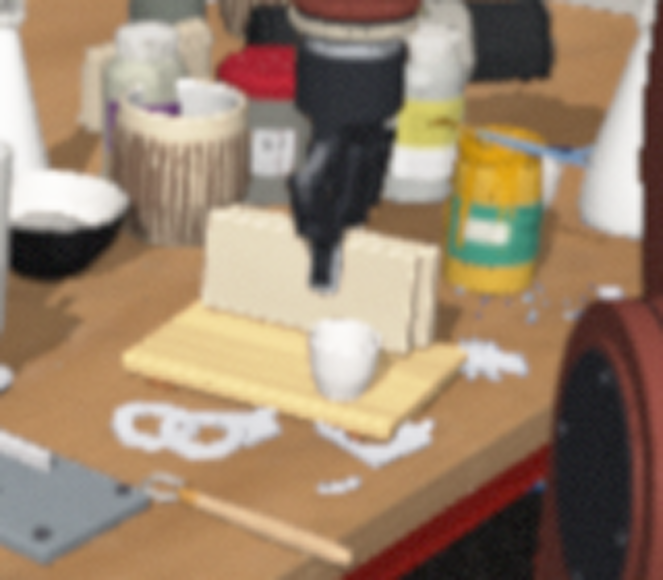

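arm_command(
  motion=[
    {"gripper": 0,"translation": [0,0,-0.004],"twist": 0},
    {"gripper": 0,"translation": [0,0,-0.003],"twist": 0},
    {"gripper": 0,"translation": [0,0,0],"twist": 0},
  ],
)

```text
clock: 14.85
ee_pos: [479.2, -427.0, 30.8]
orientation: [0.542, 0.454, 0.541, -0.454]
wrist_force: [0.6, -0.6, -2.6]
grip_width: 26.9
```

arm_command(
  motion=[
    {"gripper": 0,"translation": [0,0,-0.0015],"twist": 0},
    {"gripper": 0,"translation": [0,0,0],"twist": 0},
    {"gripper": 0,"translation": [0,0,0],"twist": 0},
  ],
)

```text
clock: 15.15
ee_pos: [479.3, -427.1, 30.7]
orientation: [0.542, 0.454, 0.541, -0.455]
wrist_force: [-5.3, 2.6, 9.0]
grip_width: 27.1
```

arm_command(
  motion=[
    {"gripper": 0.5,"translation": [0,0,0.001],"twist": 0},
    {"gripper": 0.7,"translation": [0,0,0],"twist": 0},
    {"gripper": 0.7,"translation": [0,0,0],"twist": 0},
    {"gripper": 0.7,"translation": [0,0,0],"twist": 0},
    {"gripper": 0.7,"translation": [0,0,0.02],"twist": 0},
    {"gripper": 0.7,"translation": [0,0,0.04],"twist": 0},
    {"gripper": 0.7,"translation": [0,0,0.04],"twist": 0},
    {"gripper": 0.8,"translation": [0,0,0.04],"twist": 0},
    {"gripper": 1,"translation": [0,0,0.02],"twist": 0},
    {"gripper": 1,"translation": [0,0.02,0.0],"twist": 0},
  ],
)

```text
clock: 16.15
ee_pos: [479.6, -410.2, 193.9]
orientation: [0.543, 0.455, 0.539, -0.456]
wrist_force: [-0.1, -0.2, -0.3]
grip_width: 85.3
```

```bash
python3 pic.py s12 scene 340,120,500,260
python3 - <<'E'
from h import *
c=np.load("s12.npz")
P,uv=cloud(c)
th=np.radians(10); ax=np.array([np.cos(th),np.sin(th)]); ay=np.array([-ax[1],ax[0]])
d=P[:,:2]-[483.5-3,-389+2]; L=np.c_[d@ax,d@ay]
m=(P[:,2]>10)&(P[:,2]<130)&(abs(L[:,0])<140)&(L[:,1]>-90)&(L[:,1]<5)
Q=np.c_[L[m],P[m,2]]
for z in range(12,124,12):
    q=Q[(Q[:,2]>=z)&(Q[:,2]<z+12)]
    if len(q): print(z,len(q),q.min(0).round(),q.max(0).round())
E
```

```text
scale 4.142857142857143
16.2 [ 480.5 -404.3  192.2] [ 0.5  0.5  0.5 -0.5] [ 0.8  0.3 -0.2  1.5  0.1  1.3 -0.8] [ 3.2  2.7 -1.1] 85.50723480475054
12 354 [-101.  -73.   13.] [101.   4.  24.]
24 146 [-80. -48.  24.] [ 87. -16.  36.]
36 198 [-80. -51.  36.] [ 85. -15.  48.]
48 219 [-81. -47.  48.] [ 84. -13.  60.]
60 217 [-80. -46.  60.] [ 84. -17.  72.]
72 224 [-80. -50.  72.] [ 87. -16.  84.]
84 276 [-80. -54.  84.] [ 87. -19.  94.]
```

View pics/s12.png

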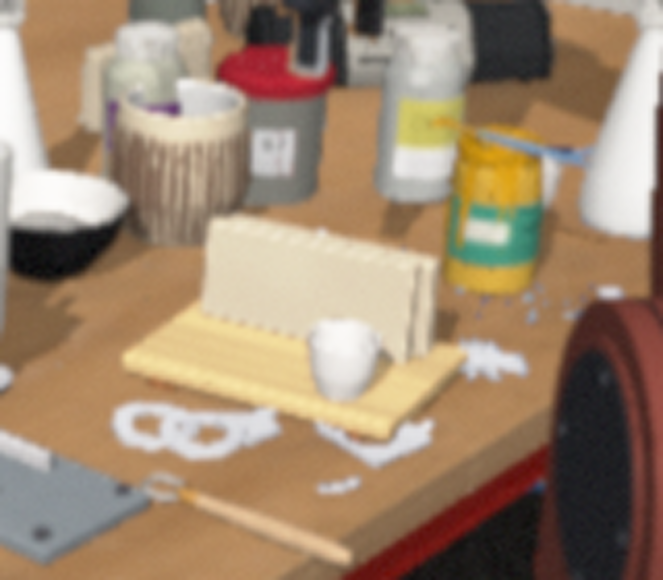

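arm_command(
  motion=[
    {"gripper": 1,"translation": [0,0.03,0],"twist": 0},
    {"gripper": 1,"translation": [0,0.04,0],"twist": 0.015},
    {"gripper": 1,"translation": [0,0.04,0],"twist": 0.015},
    {"gripper": 1,"translation": [0,0.04,0],"twist": 0.015},
    {"gripper": 1,"translation": [0,0.04,0],"twist": 0.015},
    {"gripper": 1,"translation": [0,0.04,0],"twist": 0.015},
    {"gripper": 1,"translation": [0,0.04,0],"twist": 0},
    {"gripper": 1,"translation": [0,0.04,0],"twist": 0},
    {"gripper": 1,"translation": [0,0.04,0],"twist": 0},
    {"gripper": 1,"translation": [0,0.04,0],"twist": 0},
  ],
)

```text
clock: 17.2
ee_pos: [478.7, -15.0, 190.0]
orientation: [0.559, 0.434, 0.558, -0.434]
wrist_force: [-0.5, -0.4, 0.8]
grip_width: 85.2
```

arm_command(
  motion=[
    {"gripper": 1,"translation": [0,0.04,0],"twist": 0},
    {"gripper": 1,"translation": [0,0.04,0],"twist": 0},
    {"gripper": 1,"translation": [0,0.04,0],"twist": 0},
    {"gripper": 1,"translation": [0,0.02,-0.02],"twist": 0},
    {"gripper": 1,"translation": [0,0,-0.02],"twist": 0},
    {"gripper": 1,"translation": [0,0,0],"twist": 0},
    {"gripper": 1,"translation": [0,0,0],"twist": 0},
  ],
)

```text
clock: 17.9
ee_pos: [478.9, 122.9, 150.2]
orientation: [0.558, 0.434, 0.559, -0.434]
wrist_force: [0.7, -0.3, 0.4]
grip_width: 85.6
```

```bash
python3 pic.py s13 scene 180,150,340,320
```

```text
scale 3.411764705882353
17.95 [479.4 122.9 150.8] [ 0.6  0.4  0.6 -0.4] [ 0.3  0.1 -0.7  1.9  0.1  1.2 -1.7] [-1.1 -0.3  0.2] 85.28405283927
```

View pics/s13.png

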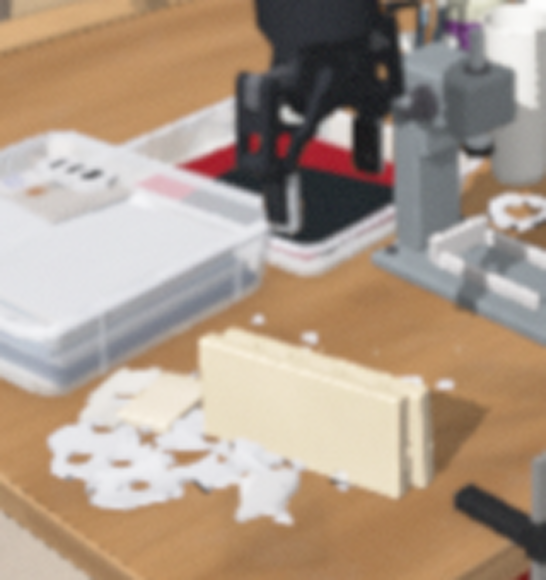

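arm_command(
  motion=[
    {"gripper": 1,"translation": [-0.004,0.009,-0.03],"twist": 0},
    {"gripper": 1,"translation": [0,0,-0.03],"twist": 0},
    {"gripper": 1,"translation": [0,0,-0.03],"twist": 0},
    {"gripper": 1,"translation": [0,0,0],"twist": 0},
    {"gripper": 1,"translation": [0,0,0],"twist": 0},
  ],
)

```text
clock: 18.45
ee_pos: [475.6, 132.1, 61.2]
orientation: [0.558, 0.434, 0.558, -0.434]
wrist_force: [0.0, -0.0, 1.3]
grip_width: 85.3
```

```bash
python3 pic.py s14 scene 180,150,340,320; python3 pic.py t14 top 180,150,280,290
```

```text
scale 3.411764705882353
18.5 [476.2 132.4  61.9] [ 0.6  0.4  0.6 -0.4] [ 0.3  0.2 -0.7  2.   0.2  1.  -1.8] [ 0.6 -0.2  0.7] 85.06229095967294
scale 4.142857142857143
18.55 [476.5 132.5  62.1] [ 0.6  0.4  0.6 -0.4] [ 0.3  0.2 -0.7  2.   0.2  1.  -1.8] [-0.5  0.4 -0. ] 85.74942888684234
```

View pics/s14.png

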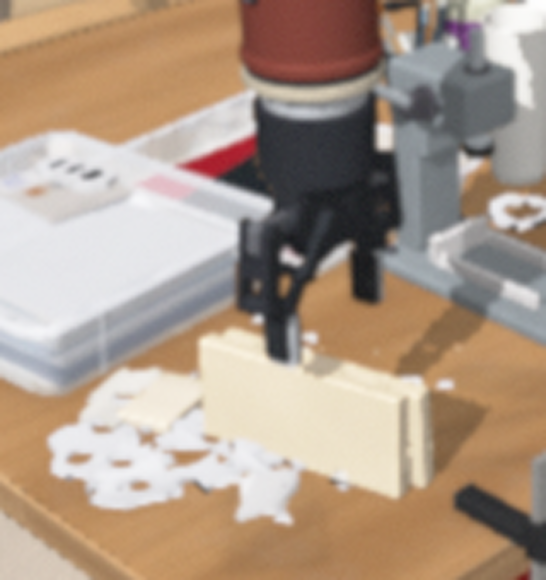

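View pics/t14.png

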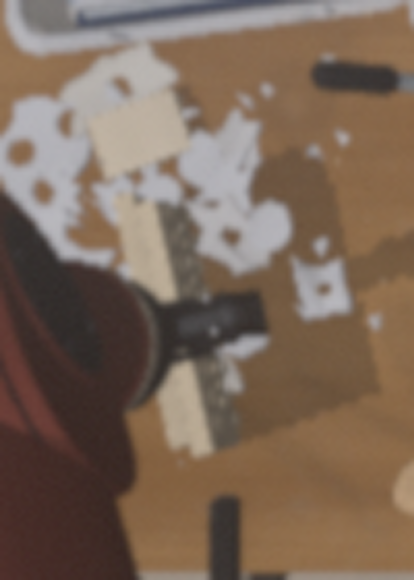

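Run:
```python
from h import *
c=np.load("s14.npz")
P,uv=cloud(c)
th=np.radians(14.2); ax=np.array([np.cos(th),np.sin(th)]); ay=np.array([-ax[1],ax[0]])
d=P[:,:2]-[476.5,132.5]; L=np.c_[d@ax,d@ay]
m=(P[:,2]>5)&(P[:,2]<130)&(abs(L[:,0])<110)&(abs(L[:,1])<70)
Q=np.c_[L[m],P[m,2]]
for z in range(6,124,8):
    q=Q[(Q[:,2]>=z)&(Q[:,2]<z+8)]
    if len(q): print(z,len(q),q.min(0).round(),q.max(0).round())
q=Q[(Q[:,2]>66)&(Q[:,2]<76)]; print(np.percentile(q[:,1],[1,10,50,90,99]),np.percentile(q[:,0],[1,99]))
for z0 in(92,100,108,116):
    q=Q[(Q[:,2]>z0)&(Q[:,2]<z0+8)]; print(z0,np.sort(q[:,1]).round()[::3],np.percentile(q[:,0],[5,95]))
```

```text
6 292 [-109.  -10.    6.] [102.  70.  14.]
14 216 [-109.  -11.   14.] [93. 22. 22.]
22 208 [-73. -10.  22.] [96. 22. 30.]
30 218 [-73. -10.  30.] [93. 21. 38.]
38 213 [-73. -12.  38.] [92. 20. 46.]
46 218 [-73.  -8.  46.] [95. 20. 54.]
54 213 [-73.  -8.  54.] [92. 19. 62.]
62 397 [-73. -14.  62.] [93. 18. 70.]
70 139 [-72.  -8.  70.] [91. 18. 74.]
94 33 [-13. -48.  95.] [  8.  52. 102.]
102 69 [-14. -50. 102.] [  9.  58. 110.]
110 64 [-15. -55. 110.] [  8.  58. 118.]
118 74 [-14. -57. 118.] [ 10.  59. 126.]
[-10.43790483  -5.86712667   5.78301655  15.23407942  17.00834516] [-70.21844205  89.04628562]
92 [-48. -44. -43. -43. -42.  43.  49.  50.] [-10.6775995    5.27070554]
100 [-48. -47. -44. -44. -43. -42. -42. -41. -41. -40. -38.  46.  49.  50.
  50.  52.  55.  56.  57.  58.] [-13.57099856   7.4532289 ]
108 [-55. -46. -44. -44. -44. -42. -42. -41. -41. -38.  45.  47.  48.  50.
  53.  54.  55.  55.  56.  57.  57.  58.] [-13.13134047   6.14451244]
116 [-56. -54. -46. -44. -43. -43. -42. -41. -41. -40. -40. -39.  47.  49.
  50.  52.  54.  55.  56.  56.  56.  57.  57.  58.  59.] [-12.80186585   5.27302708]
```

arm_command(
  motion=[
    {"gripper": 1,"translation": [0,0,-0.025],"twist": 0},
    {"gripper": 1,"translation": [0,0,-0.022],"twist": 0},
    {"gripper": 1,"translation": [0,0,0],"twist": 0},
    {"gripper": 0.6,"translation": [0,0,0],"twist": 0},
    {"gripper": 0.3,"translation": [0,0,0],"twist": 0},
    {"gripper": 0.2,"translation": [0,0,0],"twist": 0},
    {"gripper": 0.1,"translation": [0,0,0],"twist": 0},
    {"gripper": 0,"translation": [0,0,0],"twist": 0},
    {"gripper": 0,"translation": [0,0,0],"twist": 0},
  ],
)

```text
clock: 19.45
ee_pos: [475.7, 132.6, 14.2]
orientation: [0.559, 0.434, 0.558, -0.434]
wrist_force: [-1.6, -1.0, 8.7]
grip_width: 26.7
```

arm_command(
  motion=[
    {"gripper": 0,"translation": [0,0,0.02],"twist": 0},
    {"gripper": 0,"translation": [0,0,0.04],"twist": 0},
    {"gripper": 0,"translation": [-0.003,-0.03,0.01],"twist": -0.031},
    {"gripper": 0,"translation": [-0.003,-0.035,0],"twist": -0.031},
    {"gripper": 0,"translation": [-0.003,-0.035,0],"twist": -0.031},
    {"gripper": 0,"translation": [-0.003,-0.035,0],"twist": -0.031},
    {"gripper": 0,"translation": [-0.003,-0.035,0],"twist": -0.031},
    {"gripper": 0,"translation": [-0.003,-0.035,0],"twist": -0.031},
    {"gripper": 0,"translation": [0,-0.03,0],"twist": -0.031},
    {"gripper": 0,"translation": [0,-0.02,0],"twist": -0.031},
  ],
)

```text
clock: 20.45
ee_pos: [456.2, -125.0, 82.9]
orientation: [-0.499, -0.5, -0.5, 0.501]
wrist_force: [0.5, 0.6, -4.5]
grip_width: 27.0
```

arm_command(
  motion=[
    {"gripper": 0,"translation": [0,0,0],"twist": 0},
    {"gripper": 0,"translation": [0,0,0],"twist": 0},
    {"gripper": 0,"translation": [0,0,0],"twist": 0},
  ],
)

```text
clock: 20.75
ee_pos: [457.1, -121.3, 82.9]
orientation: [0.501, 0.499, 0.501, -0.499]
wrist_force: [-0.2, 0.3, -4.8]
grip_width: 26.6
```

```bash
python3 pic.py s15 scene 240,120,400,260; python3 pic.py t15 top 280,140,370,270; python3 -c "
from h import *
s=observe();o=s['orientation'];print(o); w,x,y,z=o; print(np.degrees(np.arctan2(2*(y*z-w*x),2*(x*z+w*y))))"
```

```text
scale 4.142857142857143
20.8 [ 457.1 -121.4   83. ] [ 0.5  0.5  0.5 -0.5] [ 0.6  0.1 -0.5  2.   0.1  1.  -1.5] [-0.2 -0.4 -4.6] 26.819759896029005
scale 4.461538461538462
20.85 [ 457.1 -121.5   83. ] [ 0.5  0.5  0.5 -0.5] [ 0.6  0.1 -0.5  2.   0.1  1.  -1.5] [ 0.2 -0.3 -3.7] 27.060263003281403
[ 0.50085816  0.49910501  0.50104949 -0.49898367]
-89.78118983423954
```

View pics/s15.png

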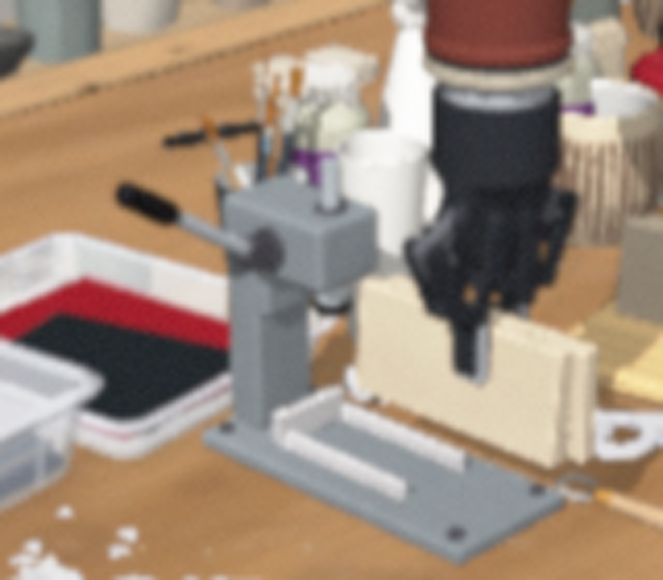

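View pics/t15.png

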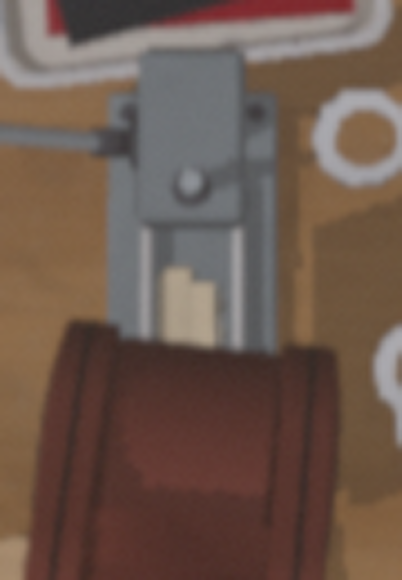

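Run:
```python
from h import *
np.set_printoptions(precision=1,suppress=True)
t=np.load("t15.npz"); z=lambda p:(280+p[0]/4.4615,140+p[1]/4.4615)
for nm,p,h in [("mL",(161,300),141),("mR",(216,300),141),("rLout",(140,280),24),("rLin",(153,280),24),("rRin",(231,280),24),("rRout",(243,280),24),("end L",(175,267),141),("endR",(203,281),141),("headF",(190,223),174),("headL",(140,200),174),("headR",(242,200),174)]:
    print(nm,onplane(t,z(p),h))
for n in("t15","s15"):
    c=np.load(n+".npz"); P,uv=cloud(c)
    m=(P[:,2]>74)&(P[:,2]<147)&(P[:,1]>-160)&(P[:,1]<-85)&(P[:,0]>370)&(P[:,0]<568)
    Q=P[m]; 
    for a,b in((520,530),(530,540),(540,550),(550,560)):
        q=Q[(Q[:,0]>a)&(Q[:,0]<b)]
        if len(q): print(n,a,len(q),np.percentile(q[:,1],[2,50,98]),"z",np.percentile(q[:,2],[2,98]))
    print(n,"x range",np.percentile(Q[:,0],[.5,99.5]),"z",np.percentile(Q[:,2],[1,99]))
    m=(P[:,2]>18)&(P[:,2]<30)&(P[:,1]>-165)&(P[:,1]<-85)&(P[:,0]>505)&(P[:,0]<600); Q=P[m]; h,e=np.histogram(Q[:,1],bins=np.arange(-165,-84,3)); print(n,list(zip(e.astype(int),h)))
```

```text
mL [ 536. -107.  141.]
mR [ 535.9 -135.7  141. ]
rLout [553.7 -92.8  24. ]
rLin [ 553.7 -100.4   24. ]
rRin [ 553.5 -145.8   24. ]
rRout [ 553.4 -152.8   24. ]
end L [ 553.3 -114.3  141. ]
endR [ 545.9 -128.9  141. ]
headF [ 573.3 -122.4  174. ]
headL [585.2 -97.  174. ]
headR [ 584.9 -148.8  174. ]
t15 520 66 [-137.1 -120.7 -103.2] z [ 81.2 143. ]
t15 530 58 [-137.1 -119.6 -103.2] z [ 79.9 142.9]
t15 540 50 [-137.1 -117.3 -103.3] z [ 82.3 143.3]
t15 550 19 [-120.8 -113.8 -104.4] z [ 94.5 144.3]
t15 x range [515.5 555.4] z [ 79.8 144.5]
t15 [(np.int64(-165), np.int64(0)), (np.int64(-162), np.int64(1)), (np.int64(-159), np.int64(0)), (np.int64(-156), np.int64(0)), (np.int64(-153), np.int64(29)), (np.int64(-150), np.int64(27)), (np.int64(-147), np.int64(27)), (np.int64(-144), np.int64(0)), (np.int64(-141), np.int64(0)), (np.int64(-138), np.int64(0)), (np.int64(-135), np.int64(0)), (np.int64(-132), np.int64(0)), (np.int64(-129), np.int64(0)), (np.int64(-126), np.int64(0)), (np.int64(-123), np.int64(0)), (np.int64(-120), np.int64(0)), (np.int64(-117), np.int64(0)), (np.int64(-114), np.in
[... 608 characters left out ...]
56), np.int64(1)), (np.int64(-153), np.int64(6)), (np.int64(-150), np.int64(21)), (np.int64(-147), np.int64(26)), (np.int64(-144), np.int64(5)), (np.int64(-141), np.int64(0)), (np.int64(-138), np.int64(0)), (np.int64(-135), np.int64(0)), (np.int64(-132), np.int64(0)), (np.int64(-129), np.int64(0)), (np.int64(-126), np.int64(0)), (np.int64(-123), np.int64(0)), (np.int64(-120), np.int64(0)), (np.int64(-117), np.int64(0)), (np.int64(-114), np.int64(0)), (np.int64(-111), np.int64(0)), (np.int64(-108), np.int64(0)), (np.int64(-105), np.int64(0)), (np.int64(-102), np.int64(1)), (np.int64(-99), np.int64(7)), (np.int64(-96), np.int64(21)), (np.int64(-93), np.int64(29)), (np.int64(-90), np.int64(9))]
```

arm_command(
  motion=[
    {"gripper": 0,"translation": [0,-0.002,-0.02],"twist": 0},
    {"gripper": 0,"translation": [0,0,-0.02],"twist": 0},
    {"gripper": 0,"translation": [0,0,-0.006],"twist": 0},
    {"gripper": 0,"translation": [0,0,0],"twist": 0},
    {"gripper": 0,"translation": [0,0,-0.005],"twist": 0},
    {"gripper": 0,"translation": [0,0,-0.003],"twist": 0},
    {"gripper": 0,"translation": [0,0,0],"twist": 0},
  ],
)

```text
clock: 21.55
ee_pos: [457.0, -124.7, 29.1]
orientation: [0.5, 0.5, 0.5, -0.5]
wrist_force: [-0.4, -0.0, -4.3]
grip_width: 26.9
```

```bash
python3 pic.py s16 scene 270,140,400,260
```

```text
scale 4.833333333333333
21.6 [ 457.1 -124.7   29.3] [ 0.5  0.5  0.5 -0.5] [ 0.6  0.2 -0.5  2.1  0.1  0.9 -1.5] [ 0.4 -0.2 -4.4] 26.656100305113938
```

View pics/s16.png

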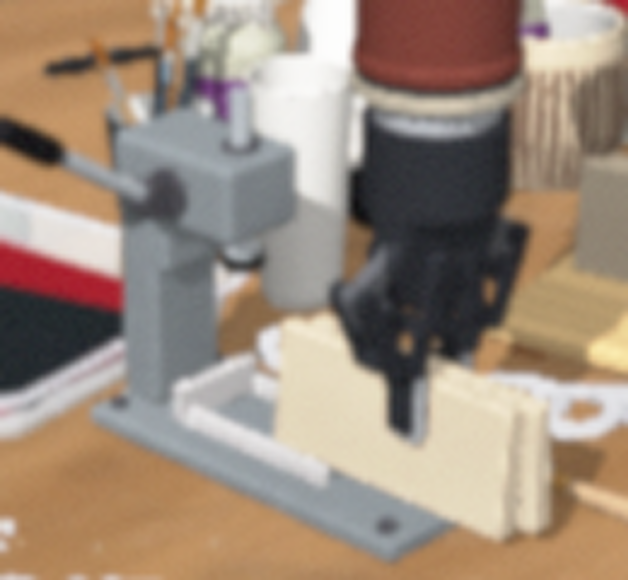

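arm_command(
  motion=[
    {"gripper": 0,"translation": [0.005,0.001,0],"twist": 0},
    {"gripper": 0,"translation": [0.01,0,0],"twist": 0},
    {"gripper": 0,"translation": [0.012,0,0],"twist": 0},
    {"gripper": 0,"translation": [0.012,0,0],"twist": 0},
    {"gripper": 0,"translation": [0.007,0,0],"twist": 0},
    {"gripper": 0,"translation": [0.003,0,0],"twist": 0},
    {"gripper": 0,"translation": [0,0,0],"twist": 0},
  ],
)

```text
clock: 22.3
ee_pos: [506.3, -123.5, 28.8]
orientation: [0.5, 0.5, 0.501, -0.499]
wrist_force: [-1.0, -0.1, -4.8]
grip_width: 27.2
```

```bash
python3 pic.py s17 scene 270,140,400,260; python3 pic.py t17 top 280,140,370,270;python3 - <<'E'
from h import *
np.set_printoptions(precision=1,suppress=True)
c=np.load("s17.npz"); P,_=cloud(c)
m=(P[:,2]>30)&(P[:,2]<92)&(P[:,1]>-130)&(P[:,1]<-94)&(P[:,0]>400)&(P[:,0]<615); Q=P[m]
h,e=np.histogram(Q[:,0],bins=np.arange(400,620,6)); print(list(zip(e.tolist(),h.tolist())),np.percentile(Q[:,2],[98,99.5]))
E
```

```text
scale 4.833333333333333
22.35 [ 505.8 -123.6   28.8] [ 0.5  0.5  0.5 -0.5] [ 0.6  0.3 -0.4  2.   0.1  0.9 -1.5] [-0.5  0.3 -4.3] 27.092285428997442
scale 4.461538461538462
22.4 [ 505.5 -123.7   28.8] [ 0.5  0.5  0.5 -0.5] [ 0.6  0.3 -0.4  2.   0.1  0.9 -1.5] [-0.   0.4 -4.9] 27.0604755968948
[(400, 0), (406, 0), (412, 0), (418, 0), (424, 0), (430, 27), (436, 55), (442, 108), (448, 45), (454, 50), (460, 45), (466, 45), (472, 43), (478, 50), (484, 45), (490, 61), (496, 66), (502, 31), (508, 25), (514, 11), (520, 13), (526, 26), (532, 35), (538, 25), (544, 29), (550, 29), (556, 35), (562, 35), (568, 35), (574, 39), (580, 40), (586, 35), (592, 38), (598, 12), (604, 2), (610, 7)] [86.1 87.6]
```

View pics/s17.png

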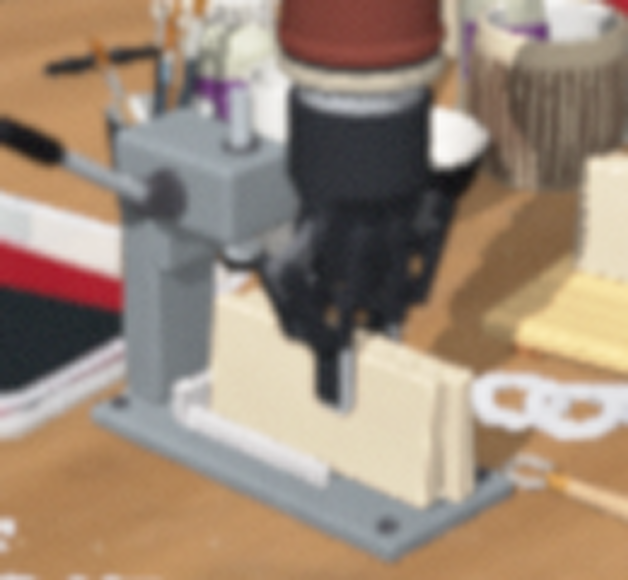

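arm_command(
  motion=[
    {"gripper": 0,"translation": [0.003,0,-0.001],"twist": 0},
    {"gripper": 0,"translation": [0,0,-0.001],"twist": 0},
    {"gripper": 0,"translation": [0,0,-0.001],"twist": 0},
    {"gripper": 0,"translation": [0,0,0],"twist": 0},
  ],
)

```text
clock: 22.8
ee_pos: [509.0, -123.8, 26.2]
orientation: [0.5, 0.5, 0.5, -0.5]
wrist_force: [-1.7, 0.2, 0.5]
grip_width: 26.9
```

Touched down (force went from −4.5 to about 0). A hair lower, then release.

arm_command(
  motion=[
    {"gripper": 0,"translation": [0,0,-0.0007],"twist": 0},
    {"gripper": 0,"translation": [0,0,0],"twist": 0},
    {"gripper": 0.5,"translation": [0,0,0],"twist": 0},
    {"gripper": 0.8,"translation": [0,0,0],"twist": 0},
    {"gripper": 0.8,"translation": [0,0,0],"twist": 0},
    {"gripper": 0.8,"translation": [0,0,0],"twist": 0},
    {"gripper": 0.8,"translation": [-0.005,0,0.02],"twist": 0},
    {"gripper": 0.8,"translation": [-0.005,0,0.04],"twist": 0},
    {"gripper": 0.8,"translation": [-0.005,0,0.045],"twist": 0},
    {"gripper": 0.8,"translation": [-0.005,0,0.045],"twist": 0},
  ],
)

```text
clock: 23.8
ee_pos: [488.4, -123.5, 176.8]
orientation: [0.5, 0.499, 0.501, -0.499]
wrist_force: [1.2, -0.6, -0.6]
grip_width: 68.2
```

arm_command(
  motion=[
    {"gripper": 0.8,"translation": [0,0,0.045],"twist": 0},
    {"gripper": 0.5,"translation": [0,0,0.045],"twist": 0.1},
    {"gripper": 0.5,"translation": [0,0.01,0.01],"twist": 0.1},
    {"gripper": 0.5,"translation": [0,0.02,0],"twist": 0.13},
    {"gripper": 0.5,"translation": [0,0.02,0],"twist": 0.13},
    {"gripper": 0.5,"translation": [0.01,0.02,0],"twist": 0.13},
  ],
)

```text
clock: 24.4
ee_pos: [498.6, -53.2, 275.7]
orientation: [0.625, 0.331, 0.625, -0.331]
wrist_force: [0.6, -0.1, -0.3]
grip_width: 42.8
```

```bash
python3 pic.py s18 scene 250,120,400,260
python3 - <<'E'
from h import *
np.set_printoptions(precision=1,suppress=True)
c=np.load("s18.npz"); P,_=cloud(c)
m=(P[:,2]>30)&(P[:,2]<92)&(P[:,1]>-145)&(P[:,1]<-94)&(P[:,0]>400)&(P[:,0]<615); Q=P[m]
h,e=np.histogram(Q[:,0],bins=np.arange(400,620,6)); print(list(zip(e.tolist(),h.tolist())),np.percentile(Q[:,2],[98,99.5]))
q=Q[(Q[:,2]>76)&(Q[:,2]<90)];R=cv2.minAreaRect(q[:,:2].astype(np.float32));print(R)
E
```

```text
scale 4.142857142857143
24.45 [500.1 -49.  275.6] [ 0.6  0.3  0.6 -0.3] [ 0.5  0.  -0.5  1.7  0.   1.4 -1. ] [-1.1  4.  -0.2] 42.471358391782715
[(400, 0), (406, 0), (412, 0), (418, 0), (424, 0), (430, 3), (436, 72), (442, 91), (448, 71), (454, 45), (460, 41), (466, 47), (472, 42), (478, 50), (484, 38), (490, 42), (496, 51), (502, 33), (508, 41), (514, 44), (520, 43), (526, 43), (532, 40), (538, 38), (544, 34), (550, 43), (556, 41), (562, 40), (568, 38), (574, 32), (580, 42), (586, 41), (592, 40), (598, 19), (604, 6), (610, 5)] [83.2 84.2]
((521.08984375, -120.62687683105469), (166.2648468017578, 29.920167922973633), 0.2661380469799042)
```

View pics/s18.png

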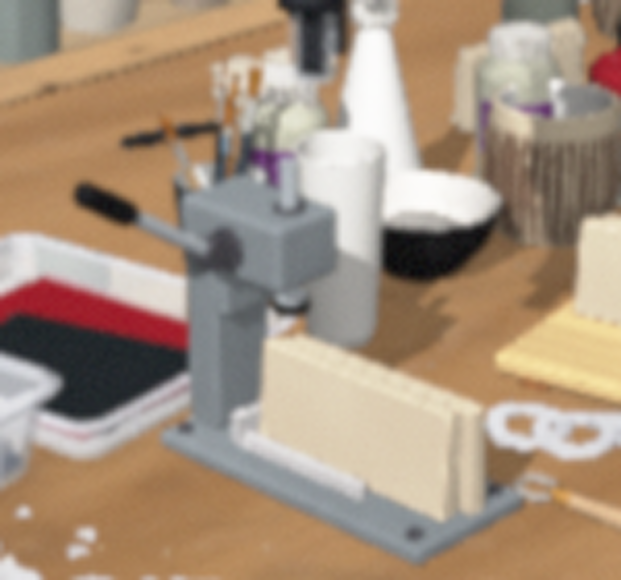

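arm_command(
  motion=[
    {"gripper": 0.5,"translation": [0.015,0.008,0],"twist": 0.12},
    {"gripper": 0.5,"translation": [0.02,0.008,0],"twist": 0.13},
    {"gripper": 0.5,"translation": [0.02,0.008,0],"twist": 0.13},
    {"gripper": 0.5,"translation": [0.02,0.008,0],"twist": 0.13},
    {"gripper": 0.5,"translation": [0.015,0.007,0],"twist": 0.13},
    {"gripper": 0.5,"translation": [0.015,0.007,0],"twist": 0.13},
    {"gripper": 0.5,"translation": [0.013,0.005,0],"twist": 0.13},
    {"gripper": 0.5,"translation": [0,0,0],"twist": 0.074},
    {"gripper": 0.5,"translation": [0,0,0],"twist": 0},
    {"gripper": 0.5,"translation": [0,0,0],"twist": 0},
  ],
)

```text
clock: 25.45
ee_pos: [616.9, -2.9, 275.2]
orientation: [0.707, 0.003, 0.707, -0.003]
wrist_force: [0.2, 1.1, 0.3]
grip_width: 42.2
```

arm_command(
  motion=[
    {"gripper": 0.5,"translation": [0.001,0.002,-0.03],"twist": 0},
    {"gripper": 0.5,"translation": [0,0,-0.03],"twist": 0},
    {"gripper": 0.5,"translation": [0,0,-0.025],"twist": 0},
    {"gripper": 0.5,"translation": [0,0,-0.02],"twist": 0},
    {"gripper": 0.5,"translation": [0,0,-0.005],"twist": 0},
    {"gripper": 0.5,"translation": [0,0,0],"twist": 0},
    {"gripper": 0.5,"translation": [0,0,0],"twist": 0},
  ],
)

```text
clock: 26.15
ee_pos: [618.6, -0.7, 166.7]
orientation: [0.708, 0.002, 0.707, -0.002]
wrist_force: [0.6, -0.8, 0.3]
grip_width: 42.6
```

```bash
python3 pic.py s19 scene 240,90,370,220
```

```text
scale 4.461538461538462
26.2 [618.7  -0.7 166.9] [ 0.7  0.   0.7 -0. ] [ 0.4  0.4 -0.6  1.6  0.2  1.3 -0.2] [ 0.6 -0.3  1.2] 42.393924392549394
```

View pics/s19.png

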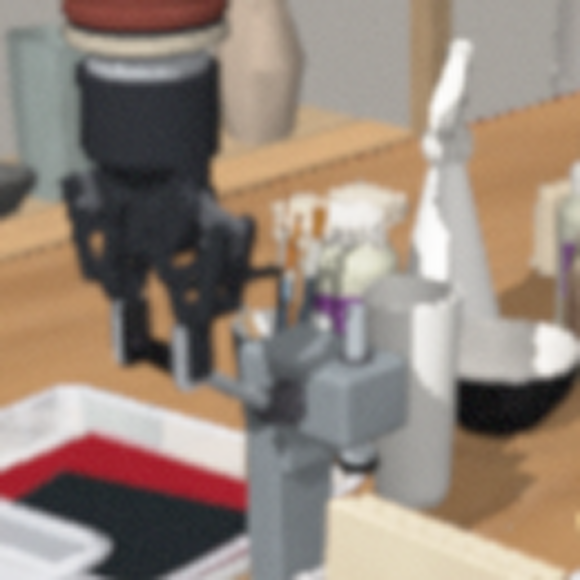

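arm_command(
  motion=[
    {"gripper": 0.3,"translation": [0,0,-0.002],"twist": 0},
    {"gripper": 0,"translation": [0,0,0],"twist": 0},
    {"gripper": 0,"translation": [0,0,0],"twist": 0},
    {"gripper": 0,"translation": [0,0,0],"twist": 0},
  ],
)

```text
clock: 26.6
ee_pos: [617.8, -0.5, 163.7]
orientation: [0.707, 0.002, 0.707, -0.002]
wrist_force: [-4.2, -0.0, 4.0]
grip_width: 13.9
```

arm_command(
  motion=[
    {"gripper": 0,"translation": [0,0.005,-0.0085],"twist": 0},
    {"gripper": 0,"translation": [0,0.006,-0.0135],"twist": 0},
    {"gripper": 0,"translation": [0,0.004,-0.0145],"twist": 0},
    {"gripper": 0,"translation": [0,0.002,-0.015],"twist": 0},
    {"gripper": 0,"translation": [0,-0.0004,-0.015],"twist": 0},
    {"gripper": 0,"translation": [0,-0.0026,-0.015],"twist": 0},
    {"gripper": 0,"translation": [0,-0.005,-0.014],"twist": 0},
    {"gripper": 0,"translation": [0,-0.007,-0.013],"twist": 0},
    {"gripper": 0,"translation": [0,0,0],"twist": 0},
    {"gripper": 0,"translation": [0,0,0],"twist": 0},
  ],
)

```text
clock: 27.6
ee_pos: [617.7, 2.4, 54.5]
orientation: [0.707, 0.002, 0.707, -0.001]
wrist_force: [-2.3, 4.9, -2.0]
grip_width: 14.1
```

```bash
python3 pic.py s20 scene 240,120,370,250
```

```text
scale 4.461538461538462
27.65 [617.7   2.5  54.6] [ 0.7  0.   0.7 -0. ] [ 0.4  0.5 -0.6  1.7  0.3  1.1 -0.3] [-1.2  4.9 -1.8] 14.198576110043833
```

View pics/s20.png

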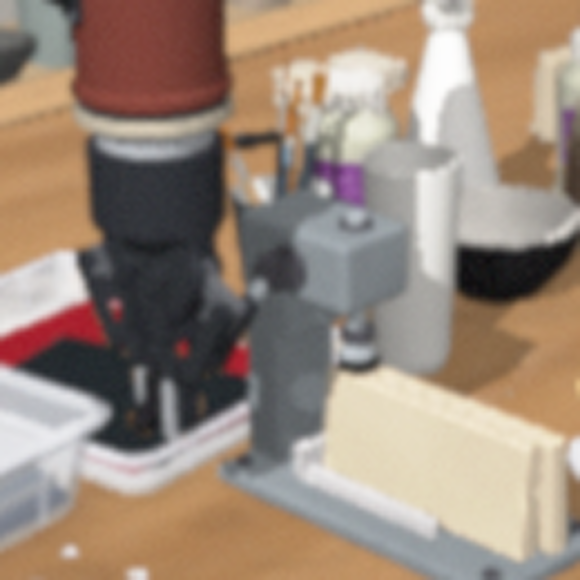

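arm_command(
  motion=[
    {"gripper": 0,"translation": [0,-0.001,-0.003],"twist": 0},
    {"gripper": 0,"translation": [0,-0.001,-0.003],"twist": 0},
    {"gripper": 0,"translation": [0,0,0],"twist": 0},
  ],
)

```text
clock: 27.95
ee_pos: [618.1, 0.9, 51.7]
orientation: [0.707, 0.001, 0.707, -0.001]
wrist_force: [-12.8, 5.3, 23.6]
grip_width: 14.1
```

arm_command(
  motion=[
    {"gripper": 0.5,"translation": [0,0,0],"twist": 0},
    {"gripper": 0.5,"translation": [0,0,0],"twist": 0},
    {"gripper": 0.5,"translation": [0,0,0],"twist": 0},
    {"gripper": 0.5,"translation": [0,0,0.02],"twist": 0},
    {"gripper": 0.5,"translation": [0,0,0.04],"twist": 0},
    {"gripper": 0.5,"translation": [0,0,0.045],"twist": 0},
    {"gripper": 0.5,"translation": [0,0,0.045],"twist": 0},
    {"gripper": 0.5,"translation": [0,0,0.04],"twist": 0},
    {"gripper": 0.5,"translation": [0,0,0],"twist": 0},
    {"gripper": 0.5,"translation": [0,0,0],"twist": 0},
  ],
)

```text
clock: 28.95
ee_pos: [618.6, -1.0, 239.5]
orientation: [0.708, 0.002, 0.706, -0.002]
wrist_force: [-0.9, 0.5, 0.0]
grip_width: 42.6
```

```bash
python3 pic.py s21 scene 240,120,480,300
python3 - <<'E'
from h import *
np.set_printoptions(precision=1,suppress=True)
for n in("s21","s1"):
    c=np.load(n+".npz"); P,uv=cloud(c)
    m=(P[:,2]>75)&(P[:,2]<146)&(P[:,1]>-60)&(P[:,1]<40)&(P[:,0]>598)&(P[:,0]<630); Q=P[m]
    ys=np.arange(-60,35,5.); zz=[np.median(Q[(Q[:,1]>=y)&(Q[:,1]<y+5),2]) if ((Q[:,1]>=y)&(Q[:,1]<y+5)).sum()>3 else np.nan for y in ys]
    zz=np.array(zz); k=~np.isnan(zz); print(n,np.polyfit(ys[k]+2.5,zz[k],1), np.arctan(np.polyfit(ys[k],zz[k],1)[0]))
E
```

```text
scale 3.2222222222222223
29.0 [617.8  -1.1 238.1] [ 0.7  0.   0.7 -0. ] [ 0.4  0.3 -0.7  1.5  0.2  1.4 -0.2] [0.3 0.6 0.1] 42.859591379519216
s21 [ -0.6 103.7] -0.5237315164674144
s1 [ -0.5 106.6] -0.4991155753526197
```

View pics/s21.png

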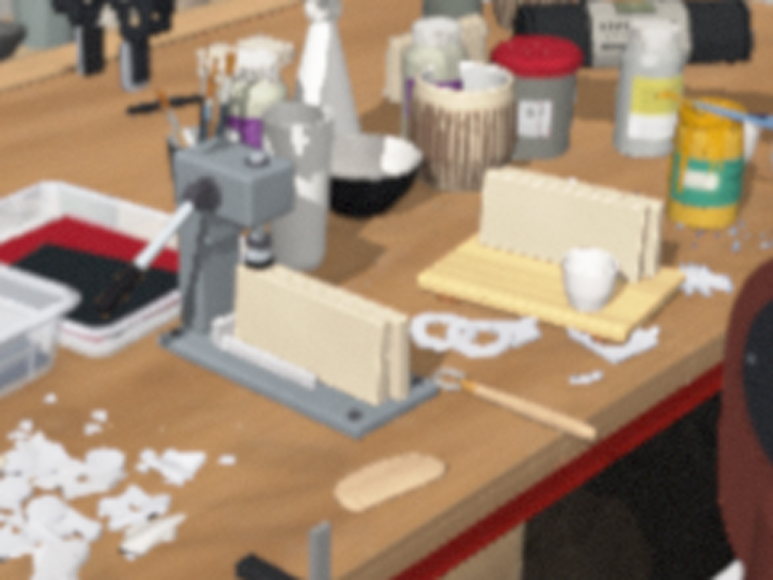

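```bash
python3 -c "
from workcell import ticket,observe
print(ticket.job_done()); print(observe()['clock'])"
```

```text
the job is handed in; nothing more can be done
None
the job is handed in; nothing more can be done
```

I changed the mould and handed the job in at about 29 s of the 72 s allowed. No verdict was reported.

**What I did**
- I swung the lever up, drew the old mould out along the bed, and stood it on the free strip of the ware board.
- I slid the new mould between the rails to about 3–5 mm short of the end stop. The lever was still up when I released it.
- I gripped the lever, swung it fully down, let go and backed off above it.

**Last checks**
- **Lever:** while pushing it down, the wrist force rose to about 24 N, so it was against its stop. The depth image gives it a slope of -0.52 rad, slightly lower than the -0.50 rad measured before the first move, when it was clamped. The last picture shows the pad down on the mould, but I could not measure the pad force itself.
- **New mould:** upright, about 27–31 mm in front of the stand's origin, near the middle line and within about 1° of the stand's axis. I measured this before swinging the lever down; the later picture shows no change.
- **Old mould:** upright, about 3 mm along and 33–36 mm off the board's centre, clear of the egg cup.
- **Other items:** the rib, loop tool, cup and beaker look unmoved in the last picture. The tile lies outside that crop, but I never went near it.

**Disagreements**
- The two cameras differed by about 5 mm in x and 2–3 mm in y. I went with the top camera, which agreed with where the lever was when gripped.
- The fingertips appeared 20–35 mm higher than the reported TCP implies, so I took heights from the images and from contact forces.
- The grip width read about 27 mm on mould faces given as 32 mm apart.

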